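# Load the mould cassette up the ramp of the bioprinting cell

### The arm

A 6-joint arm with a two-finger parallel gripper is mounted at the origin on the work surface. World frame = base frame: x ahead of the robot, y to its left, z up, the work surface at z = 0. Lengths are in mm, angles in rad, forces in N, time in s.
With the tool pointing down it reaches from about 275 to 750 mm from the base axis. Payload 10.2 kg.
Tool frame: the origin (TCP) lies at the very end of the fingers, on their centre line; the grasp point (between the pads) lies behind it (ctrl.grasp_offset is the z of the grasp point in the tool frame, in mm); z points along the fingers, y is the direction in which the jaws open and shut (so a half turn about z gives the same grasp; the last joint's range is limited). The gripper opens to 85 mm and grips with 20 to 120 N. Pads are 22 mm wide; open, the fingers measure 114 mm over their backs; the gripper's body (76 mm by 85 mm) begins 54 mm behind the grasp point. The pads swing forward as they close: fully open they stand 13 mm farther back than shut.
Start: joints at [-1.382, 0.313, 1.498, -0, 1.331, -0.223], TCP at [210.124, -481.122, 202.994] pointing down, gripper open.
Joint ranges: [-2.94, 2.94], [-0.97, 2.17], [0.19, 2.56], [-1.23, 4.37], [0.02, 3.11], [-2.88, 2.88]. Speed limits (rad/s): [2.39, 2.39, 3.01, 3.14, 3.14, 3.14].

### API

Orientations are given as a unit quaternion [w, x, y, z].
In Python, from rig import ctrl, capture, job gives the robot as it stands. The module is installed in compiled form; this text tells all that it offers.
- The arm moves only by the tool move_arm, never from a script. Its argument "series" is a list of rows, each a list of 7 numbers: the turn, a rotation vector about the tool's x, y, z in rad, then the shift along the tool's x, y, z in cm, then the opening, from 0 (shut) to 1 (fully open). A call has 1 to 5 rows; each row is the pose to reach, as a shift and turn from the pose measured when the call began, along the tool's axes at that moment; what a row does not reach only later rows make up. A row lasts 1/12 s, in which the tool goes at most 41.7 mm and 7.16 degrees, less where a joint would pass 70% of its speed; a pose out of reach is approached as far as the arm can. A call with a gripper value outside its range is refused whole. The fingers move at their own pace and stop on an object; "grip_force" is the grip in N (left out, the last holds). Time passes only in rows, so rows that repeat a pose let the fingers close. It gives the time, the measured TCP pose, the force and the opening at its end, in the units of the state.
- ctrl.sense(): the state, without advancing time (a new reading comes with each control period).
- capture(name): name is "scene" or "top" or "wrist"; returns a dict with "frame" (384x512x3 uint8, red, green, blue), "mtx" (3x3 intrinsics, pixels), "dist" ([k1, k2, p1, p2, k3] as OpenCV has them; the pictures are not rectified), "R" (3x3) and "t" (3): a world point X has camera coordinates R X + t. Camera axes: x right, y down, z forward; pixel columns grow to the right and rows downward; lengths in mm; the calibration is good to about 2 mm. A picture is of the moment at which its call begins. There is no depth.
- job.finish_job(): hands the job in, once; it reports no verdict.
The state is a dict: "time_s": time; "joints": joint angles; "dq": joint speeds; "tau": joint torques, N m; "eef_pos": TCP position; "ee_rot": TCP orientation; "force": force on the tool from outside, world axes, zero at the start; "wrist_torque": the same for the moment, N m; "grip_width": opening from 0.0 (shut) to 1.0 (fully open).
Only numpy, scipy, OpenCV 4.12 (cv2) and the standard library are available. Lean on these libraries where they do the work, as an engineer would, in place of code of your own. Each camera call takes 0.05 s, during which the arm holds its last target.

### The job

Pick up the cream mould cassette by its black fin, set it lengthwise on the low end of the loading ramp and let go; then push it from behind up between the blue guides, under the clear hood, and press it gently but firmly home for a moment until the sprung rubber pad of the top stop is fully pressed in and you feel the solid stop. Back away and leave the cassette resting flat and straight against that pad. Keep the cassette upright all the time, do not ram the stop, and leave the bottle, the jar and the blue box where they are.

Things in the scene. Friction and masses are not known exactly. Their poses are not given: they have to be found in the camera images.
- cassette: Loose mould cassette, 0.35 to 0.65 kg: cream slab 110 (x) x 90 (y) x 22 mm high, grey strips and red dots on top; black grip fin centred on its top, 60 mm along x, 16 mm thick across y, 22 mm tall (fin top 44 mm up). Origin: centre of underside, z up; same either way round. Starts flat on the table, off the ramp. Grip the fin across its 16 mm.
- deck: Deck of the fixed ramp: aluminium, 330 x 124 mm, climbing at 0.14 rad. Origin: middle of the low edge, on the surface, 10 mm over the table; x runs up the slope, y across, z square to it. Blue guides 14 mm high: flared lead-ins at x = 83 to 130 mm narrow the gap from 130 to 100 mm, then straight, 100 mm apart, to the top. Friction holds the cassette on the slope.
- hood_edge (a point): Middle of the lower side of the roof's downhill edge of the clear hood, 190 mm up the deck and 55 mm over it. The hood (roof 4 mm thick, red strip on the edge to 65 mm over the deck, white side walls 120 mm apart) covers the deck from here to x = 315 mm. The cassette with its fin passes under it; a gripper holding the fin does not. Axes as the deck.
- stop_bracket: Top stop: grey fixed plate 90 wide, 40 mm high. Origin: deck surface, middle of its downhill face, 316 mm up the deck; axes as deck. A steel rod stands out downhill, ending in a rubber pad (50 x 18 mm, 4 to 22 mm over the deck). Its setting varies and is not reported: the pad's free face is 33 to 57 mm downhill of the origin. The pad gives 4 mm on a light spring (0.4 to 0.7 N), then is solid: feel for it.
- bottle: Amber bottle, radius 30, height 130 mm, loose bystander; origin centre of underside.
- jar: White jar with orange cap, radius 32, height 65 mm, loose bystander; origin centre of underside.
- tipbox: Open blue box 110 x 80 x 50 mm, loose bystander; origin centre of underside.

How it is judged (in metres and radians):
On the way, in this order (a step that is already met when the one before it is completed fails the run):
1. the cassette lies on the lower part of the ramp, let go (angle between the z axis of cassette and the z axis of deck, either way round below 0.05 rad and z of cassette in the frame of deck between -0.003 and 0.004 m and x of cassette in the frame of deck between 0.03 and 0.18 m and y of cassette in the frame of deck between -0.025 and 0.025 m and contact force between the fingers and cassette below 0.05 N and linear speed of cassette below 0.01 m/s), for 0.1 s.
2. the cassette is pressed home on the stop with more than 3 N (contact force between cassette and stop_bracket above 3 N and angle between the x axis of cassette and the x axis of deck, either way round below 0.08 rad), for 0.1 s.
At the end, for the whole second after the job is handed in: The cassette lies flat on the deck (within 4 mm, 0.05 rad), between the guides (8 mm), straight (0.06 rad), at rest, still touching the pad of the stop (more than 0.1 N, so within the pad's 4 mm travel), nothing holding it (contact force between cassette and stop_bracket above 0.1 N and angle between the x axis of cassette and the x axis of deck, either way round below 0.06 rad and z of cassette in the frame of deck between -0.003 and 0.004 m and y of cassette in the frame of deck between -0.008 and 0.008 m and angle between the z axis of cassette and the z axis of deck, either way round below 0.05 rad and linear speed of cassette below 0.01 m/s and contact force between each of the arm, the fingers and cassette below 0.05 N).
It fails at once if the stop is rammed: more than 35 N between cassette and stop (contact force between cassette and stop_bracket above 35 N).
It fails at once if the cassette is tipped by more than 0.5 rad (angle between cassette's own z axis and vertical above 0.5 rad).
It fails at once if the bottle is shifted by more than 20 mm (distance of bottle from where it was at the start of the episode above 0.02 m).
It fails at once if the jar is shifted by more than 20 mm (distance of jar from where it was at the start of the episode above 0.02 m).
It fails at once if the blue box is shifted by more than 20 mm (distance of tipbox from where it was at the start of the episode above 0.02 m).
It also fails if it takes over 59 s, if anything falls off the work surface, if the arm or the gripper's body presses on something with over 40 N, if the wrist force passes 120 N, or if a joint passes its speed limit or range.

## Working session

There is one attempt and no reset: what is moved stays moved. The work goes in short steps, Python scripts to look and compute and a tool call to move; the robot and the scene stay as the last step left them, time stands still between calls to the robot, and variables do not carry over. Pictures are saved under pics/ and viewed, and the job is handed in when it is done.

Besides the shell and the picture viewer there is one more tool, called after ">>>" by a JSON object that holds its "fn" and its "kwargs". move_arm: Moves the arm, as the interface text tells. Its arguments: {"type":"object","properties":{"series":{"type":"array","items":{"type":"array","items":{"type":"number"}}},"grip_force":{"type":"number"}},"required":["series"]}

```bash
mkdir -p pics; python3 - <<'E'
from rig import ctrl,capture
import cv2
print(ctrl.sense(), ctrl.grasp_offset)
for n in ["scene","top","wrist"]:
    c=capture(n); cv2.imwrite(f"pics/{n}0.png",c["frame"][:,:,::-1]); print(n,c["mtx"],c["dist"],c["R"],c["t"])
E
```

```text
{'time_s': 0.0, 'joints': array([-1.38242792e+00,  3.13442839e-01,  1.49843729e+00,  2.48404690e-05,
        1.33098685e+00, -2.23394024e-01]), 'dq': array([-3.73226312e-04, -9.86173491e-05, -3.67169969e-04, -1.89270033e-03,
       -1.44207344e-03, -1.48303783e-03]), 'tau': array([-6.28412290e-04, -4.12265074e+01, -2.59745693e+01, -2.49505629e-04,
        4.13007976e-03, -5.33282858e-06]), 'eef_pos': array([ 210.06108378, -480.82991623,  202.43868042]), 'ee_rot': array([-6.36854920e-04,  9.78881624e-01,  2.04426907e-01,  2.32190347e-05]), 'force': array([ 0.39558124, -0.29113444,  0.71843384]), 'wrist_torque': array([ 0.04468414, -0.01400199,  0.05883267]), 'grip_width': 1.0016621731918907} -18.700000000000003
scene [[400.95695659   0.         248.62969235]
 [  0.         400.95695659 192.96432096]
 [  0.           0.           1.        ]] [-0.10985259  0.          0.          0.          0.        ] [[-0.5256542   0.8506084   0.01236975]
 [ 0.67544068  0.42615664 -0.60180595]
 [-0.51717265 -0.30798679 -0.79854655]] [ 310.9657236  -345.87216726 1563.656908  ]
top [[429.64442472   0.         253.7634659 ]
 [  0.         429.64442472 187.85634228]
 [  0.           0.           1.        ]] [0.00402674 0.         0.         0.         0.        ] [[-2.27308366e-02 -9.99741359e-01  7.23566934e-04]
 [-9.93885565e-01  2.25194614e-02 -1.08094208e-01]
 [ 1.08049956e-01 -3.17621451e-03 -9.94140392e-01]] [  31.01883837  625.14412905 1381.47598643]
wrist [[295.93809211   0.         256.35340507]
 [  0.         295.93809211 192.35594653]
 [  0.           0.           1.        ]] [-0.02060965  0.          0.          0.          0.        ] [[ 4.01439045e-01 -9.15885724e-01 -1.82677631e-04]
 [-8.80522974e-01 -3.85994181e-01  2.75114130e-01]
 [-2.52043616e-01 -1.10280702e-01 -9.61411557e-01]] [-525.34009816  -36.92268919  378.68598168]
```

View pics/scene0.png

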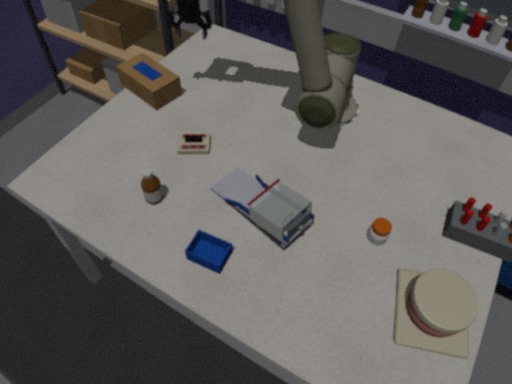

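View pics/top0.png

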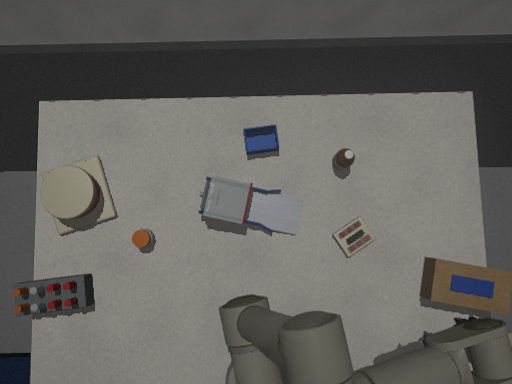

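View pics/wrist0.png

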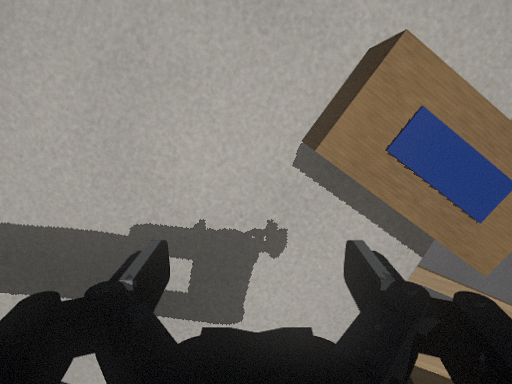

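The top view shows the cassette near (353,237) and the ramp's low edge near (298,214), climbing left to about (205,200). The bottle is at (345,158), the box at (261,140) and the jar at (142,239). Next I'll enlarge crops.

```bash
python3 - <<'E'
import cv2
a=cv2.imread("pics/top0.png"); 
cv2.imwrite("pics/top0c.png",cv2.resize(a[165:275,190:390],None,fx=4,fy=4,interpolation=cv2.INTER_CUBIC))
a=cv2.imread("pics/scene0.png"); 
cv2.imwrite("pics/scene0c.png",cv2.resize(a[120:260,165:325],None,fx=4,fy=4,interpolation=cv2.INTER_CUBIC))
E
```

```text
(no output)
```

View pics/top0c.png

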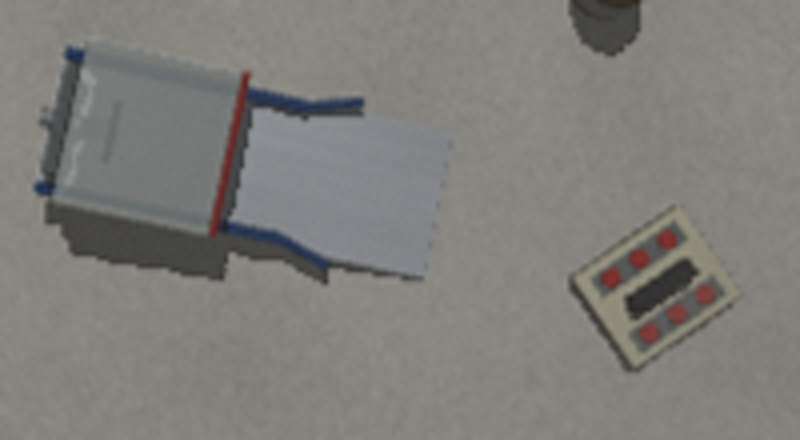

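View pics/scene0c.png

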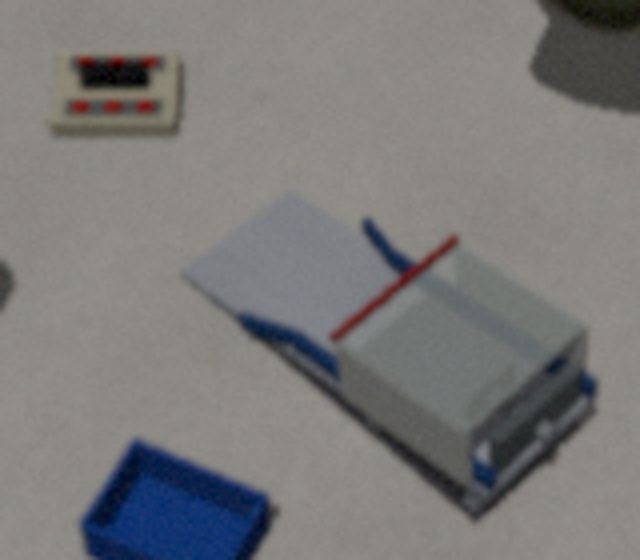

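```bash
cat > h.py <<'E'
import numpy as np, cv2, pickle
from scipy.optimize import least_squares
from scipy.spatial.transform import Rotation as Ro
def proj(c,X):
    return cv2.projectPoints(np.asarray(X,float).reshape(-1,3),cv2.Rodrigues(c["R"])[0],c["t"],c["mtx"],c["dist"])[0][:,0]
def pose(p,pitch,z):
    R=Ro.from_euler('z',p[2]).as_matrix()@Ro.from_euler('y',-pitch).as_matrix()
    return R,np.array([p[0],p[1],z])
def crop(p,f,o): return (np.array(p,float)+.5)/f-.5+np.array(o)
def fit(obs,p0,pitch,z):
    # obs: list of (cam, pts3, px)
    def r(p):
        R,t=pose(p,pitch,z)
        return np.concatenate([(proj(c,np.array(P)@R.T+t)-px).ravel() for c,P,px in obs])
    s=least_squares(r,p0,loss='soft_l1'); return s.x, r(s.x).reshape(-1,2)
E
python3 - <<'E'
from h import *
from rig import capture
T=capture("top");S=capture("scene")
T.pop("frame");S.pop("frame");pickle.dump((T,S),open("cams.pkl","wb"))
tc=lambda p:crop(p,4,(190,165)); sc=lambda p:crop(p,4,(165,120))
d,r=fit([(T,[[0,62,0],[0,-62,0],[190,0,65]],tc([[424,278],[452,142],[231,154]])),
 (S,[[0,62,0],[0,-62,0],[190,0,65]],sc([[290,193],[183,272],[395,288]]))],[500,-130,1.6],.14,10)
print(d,r.round(1))
h=[[55,45],[55,-45],[-55,-45],[-55,45]]
P=[[a,b,22] for a,b in h]+[[0,0,44]]
best=None
# top corners order
for p0 in (0.5,-.6,2.1,1):
  for k in range(2):
    a=np.roll(np.array([[740,294],[634,370],[571,278],[678,207]]),k,0)
    c,r=fit([(T,P,tc(np.vstack([a[::1],[[661,286]]])))],[430,-260,p0],0,0)
    print(p0,k,c,np.abs(r).mean())
E
```

```text
[ 528.91452507 -134.16337024   -4.95444921] [[ 0.3  0.7]
 [ 1.  -1.7]
 [-0.5 -0.3]
 [ 0.6 -0.5]
 [-0.5 -0.1]
 [ 0.7  0.2]]
0.5 0 [ 459.82188424 -306.45222218    3.67944001] 2.0188511290332856
0.5 1 [ 459.76219261 -306.83693139   -7.28184315] 0.3073990954281527
-0.6 0 [ 459.82191697 -306.45223732 -121.98424677] 2.0188398269946304
-0.6 1 [ 459.76219262 -306.83693139   -0.99865784] 0.3073990836110568
2.1 0 [ 459.82191595 -306.45223683    9.96264404] 2.0188401967354053
2.1 1 [ 459.76219265 -306.8369314     5.28452748] 0.3073990491322519
1 0 [ 459.82189054 -306.45222509   16.24581435] 2.018848954208278
1 1 [ 459.76219259 -306.83693134   -7.28184315] 0.3073991096714508
```

```bash
cat >> h.py <<'E'
def down(yaw,pitch=0,lean=0):
    # tool frame: z down along -deck normal, x along yaw direction (up slope)
    Rd=Ro.from_euler('z',yaw)*Ro.from_euler('y',-pitch)
    return Rd*Ro.from_euler('x',np.pi)
def go(pos,R):
    from rig import ctrl
    s=ctrl.sense(); q=s["ee_rot"]; C=Ro.from_quat([q[1],q[2],q[3],q[0]])
    print("t",round(s["time_s"],2),"pos",s["eef_pos"].round(1),"F",s["force"].round(2),"g",round(s["grip_width"],3),"q6",s["joints"].round(2))
    print("ROW turn",(C.inv()*R).as_rotvec().round(4),"shift cm",(C.inv().apply(np.array(pos)-s["eef_pos"])/10).round(3))
E
python3 -c "
from h import *
go([459.8,-306.8,150],down(2.1429))"
```

```text
t 0.25 pos [ 210.1 -481.   202.7] F [-0.56 -1.12  0.23] g 0.997 q6 [-1.38  0.31  1.5   0.    1.33 -0.22]
ROW turn [-3.0000e-04 -6.0000e-04 -1.7311e+00] shift cm [29.853 -5.967  5.282]
```

>>> {"fn": "move_arm", "kwargs": {"series": [[0, 0, -0.35, 6, -1.2, 0], [0, 0, -0.7, 12, -2.4, 0], [0, 0, -1.0, 18, -3.6, 2], [0, 0, -1.3, 24, -5, 4], [0, 0, -1.73, 29.9, -6, 5.3]], "grip_force": 40}}

```text
invalid input at $.series[0]: expected 7 numbers
```

```bash
python3 -c "
from h import *
go([459.8,-306.8,150],down(2.1429))"
```

```text
t 0.25 pos [ 210.1 -481.   202.7] F [-0.56 -1.12  0.23] g 0.997 q6 [-1.38  0.31  1.5   0.    1.33 -0.22]
ROW turn [-3.0000e-04 -6.0000e-04 -1.7311e+00] shift cm [29.853 -5.967  5.282]
```

>>> {"fn": "move_arm", "kwargs": {"series": [[0, 0, -0.12, 4, -0.8, 0, 1], [0, 0, -0.24, 8, -1.6, 0, 1], [0, 0, -0.36, 12, -2.4, 0, 1], [0, 0, -0.48, 16, -3.2, 1, 1], [0, 0, -0.6, 20, -4, 2, 1]], "grip_force": 40}}

```text
time_s: 0.67
eef_pos: [378.3, -363.5, 183.1]
ee_rot: [0.0, 0.873, 0.487, 0.0]
force: [1.0, -0.3, 0.2]
grip_width: 0.998
```

```bash
python3 -c "
from h import *
go([459.8,-306.8,150],down(2.1429))"
```

```text
t 0.67 pos [ 378.3 -363.5  183.1] F [ 1.03 -0.3   0.19] g 0.998 q6 [-0.99  0.33  1.53  0.    1.28 -0.44]
ROW turn [ 7.0000e-04  6.0000e-04 -1.1255e+00] shift cm [9.107 3.952 3.316]
```

>>> {"fn": "move_arm", "kwargs": {"series": [[0, 0, -0.12, 1.8, 0.8, 0.6, 1], [0, 0, -0.24, 3.6, 1.6, 1.2, 1], [0, 0, -0.36, 5.4, 2.4, 1.8, 1], [0, 0, -0.48, 7.2, 3.2, 2.5, 1], [0, 0, -0.6, 9.1, 3.95, 3.3, 1]]}}

```text
time_s: 1.08
eef_pos: [460.6, -306.3, 149.9]
ee_rot: [0.001, 0.688, 0.725, -0.0]
force: [0.6, -0.3, 0.5]
grip_width: 1.007
```

>>> {"fn": "move_arm", "kwargs": {"series": [[0, 0, -0.12, 0, 0, 0, 1], [0, 0, -0.24, 0, 0, 0, 1], [0, 0, -0.36, 0, 0, 0, 1], [0, 0, -0.48, 0, 0, 0, 1], [0, 0, -0.525, 0, 0, 0, 1]]}}

```text
time_s: 1.5
eef_pos: [460.6, -306.2, 149.7]
ee_rot: [0.0, 0.474, 0.881, -0.0]
force: [0.2, -0.8, -0.5]
grip_width: 0.999
```

```bash
python3 -c "
from h import *
from rig import capture
c=capture('wrist'); cv2.imwrite('pics/w1.png',c['frame'][:,:,::-1]);c.pop('frame');pickle.dump(c,open('w1.pkl','wb'))
go([459.8,-306.8,150],down(2.1429))"
```

```text
t 1.55 pos [ 460.6 -306.2  149.7] F [ 0.75  1.3  -0.07] g 1.0 q6 [-0.8   0.42  1.49  0.    1.23 -1.38]
ROW turn [0.0002 0.0008 0.0112] shift cm [-0.008 -0.097 -0.027]
```

View pics/w1.png

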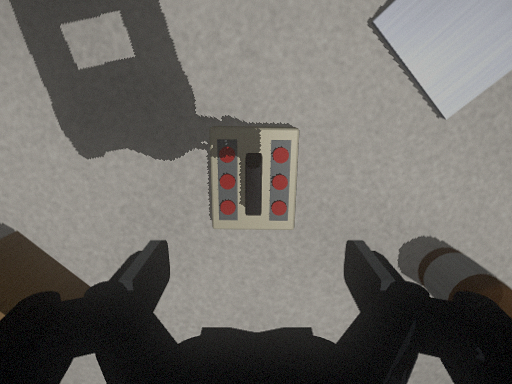

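The cassette is centred in the wrist view at about (254,180), with the fin along image-vertical. The bottle is at (450,275), near the right finger side. I'll refine from an enlarged crop.

```bash
python3 -c "
import cv2
a=cv2.imread('pics/w1.png'); cv2.imwrite('pics/w1c.png',cv2.resize(a[115:240,195:315],None,fx=4.5,fy=4.5,interpolation=cv2.INTER_CUBIC)); cv2.imwrite('pics/w1d.png',cv2.resize(a[0:130,352:512],None,fx=4,fy=4))"
```

```text
(no output)
```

View pics/w1c.png

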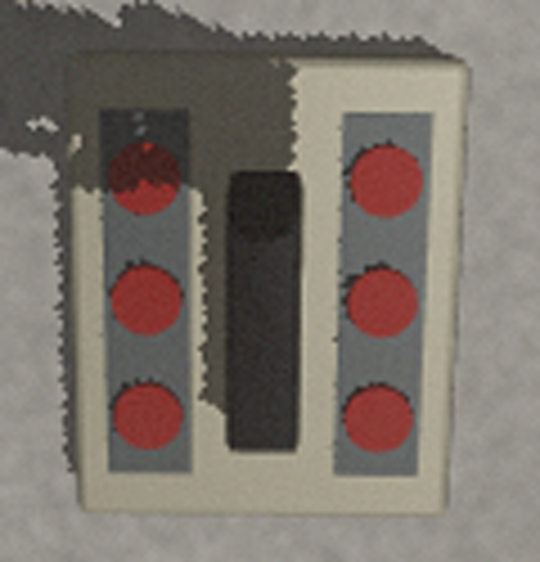

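```bash
python3 -c "
from h import *
W=pickle.load(open('w1.pkl','rb'))
P=[[a,b,22] for a,b in [[55,45],[55,-45],[-55,-45],[-55,45]]]
px=np.array([[66,52],[470,62],[447,513],[82,510]])
for y in (2.14,-1.0):
  c,r=fit([(W,P,crop(px,4.5,(195,115)))],[460,-307,y],0,0); print(c,r.round(1).tolist())
  print((proj(W,[[c[0],c[1],44]])-[195,115])*4.5)
go([c[0],c[1],150],down(c[2]%np.pi))
"
```

```text
[ 459.86466084 -310.94527494    2.14323341] [[-0.4, -0.3], [0.7, -1.4], [0.5, 1.2], [-0.8, 0.9]]
[[263.44412607 318.57076356]]
[ 459.8646609  -310.94527519 -136.08684335] [[-0.4, -0.3], [0.7, -1.4], [0.5, 1.2], [-0.8, 0.9]]
[[263.44412567 318.57076463]]
t 1.55 pos [ 460.6 -306.2  149.7] F [ 0.75  1.3  -0.07] g 1.0 q6 [-0.8   0.42  1.49  0.    1.23 -1.38]
ROW turn [0.0002 0.0008 0.0108] shift cm [-0.357 -0.319 -0.027]
```

>>> {"fn": "move_arm", "kwargs": {"series": [[0, 0, 0.01, -0.2, -0.2, 3.5, 1], [0, 0, 0.01, -0.2, -0.2, 7, 1], [0, 0, 0.01, -0.2, -0.2, 10, 1], [0, 0, 0.01, -0.2, -0.2, 12, 1], [0, 0, 0.01, -0.2, -0.2, 12.6, 1]]}}

```text
time_s: 1.97
eef_pos: [458.6, -307.7, 20.5]
ee_rot: [-0.002, 0.479, 0.878, 0.001]
force: [0.6, 0.4, 0.4]
grip_width: 0.997
```

```bash
python3 -c "
from h import *
from rig import capture
c=capture('wrist'); cv2.imwrite('pics/w2.png',c['frame'][:,:,::-1])
go([459.8,-308.8,24],down(2.1429))"
```

```text
t 2.02 pos [ 459.  -308.1   21.3] F [-0.44  0.27 -1.15] g 1.003 q6 [-0.8   0.58  1.61  0.    0.95 -1.38]
ROW turn [-0.0007 -0.0037  0.    ] shift cm [-0.103  0.025 -0.271]
```

View pics/w2.png

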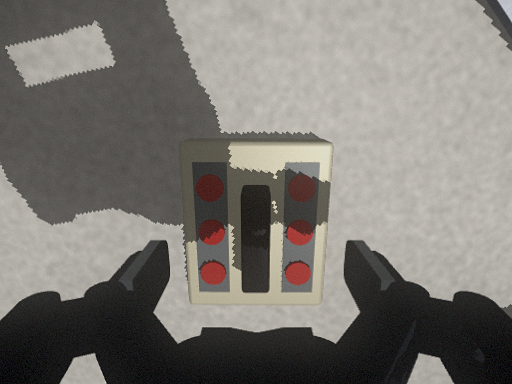

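The fin spans rows 185–292 at column 256, centred between the fingers. I'll close on it, slightly higher.

>>> {"fn": "move_arm", "kwargs": {"series": [[0, 0, 0, -0.05, 0, -0.3, 1], [0, 0, 0, -0.05, 0, -0.3, 0.6], [0, 0, 0, -0.05, 0, -0.3, 0.3], [0, 0, 0, -0.05, 0, -0.3, 0], [0, 0, 0, -0.05, 0, -0.3, 0]]}}

```text
time_s: 2.43
eef_pos: [459.6, -308.8, 25.1]
ee_rot: [-0.001, 0.479, 0.878, 0.0]
force: [-0.7, 0.7, 0.9]
grip_width: 0.457
```

>>> {"fn": "move_arm", "kwargs": {"series": [[0, 0, 0, 0, 0, 0, 0], [0, 0, 0, 0, 0, 0, 0], [0, 0, 0, 0, 0, 0, 0], [0, 0, 0, 0, 0, 0, 0]]}}

```text
time_s: 2.77
eef_pos: [459.6, -308.8, 25.2]
ee_rot: [-0.001, 0.479, 0.878, 0.0]
force: [0.5, 0.7, 0.6]
grip_width: 0.003
```

>>> {"fn": "move_arm", "kwargs": {"series": [[0, 0, 0, 0, 0, 0, 0], [0, 0, 0, 0, 0, -1, 0], [0, 0, 0, 0, 0, -3, 0], [0, 0, 0, 0, 0, -5, 0], [0, 0, 0, 0, 0, -7, 0]]}}

```text
time_s: 3.18
eef_pos: [459.7, -308.9, 96.7]
ee_rot: [-0.001, 0.479, 0.878, 0.0]
force: [0.7, 0.2, 0.4]
grip_width: -0.001
```

```bash
python3 -c "
from h import *
from rig import capture
c=capture('wrist'); cv2.imwrite('pics/w3.png',c['frame'][:,:,::-1]);c.pop('frame');pickle.dump(c,open('w3.pkl','wb'))
go([459.8,-308.8,24],down(2.1429))"
```

```text
t 3.23 pos [ 461.2 -310.3  100.8] F [ 1.6  -1.51  4.83] g 0.003 q6 [-0.8   0.48  1.54  0.    1.12 -1.38]
ROW turn [0.0009 0.0045 0.0001] shift cm [ 0.232 -0.045  7.68 ]
```

View pics/w3.png

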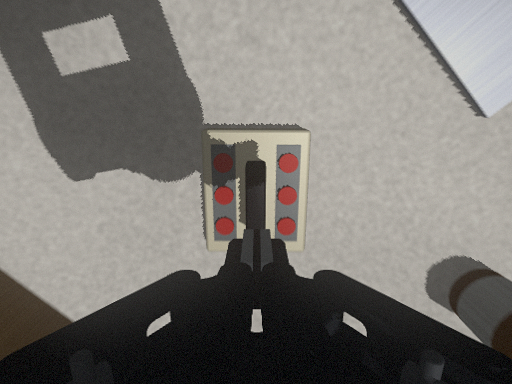

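The fingers shut on nothing, and the fin is still ahead of them in the image (rows 160–230, tips at about row 232). I'll check the TCP projection.

```bash
python3 -c "
from h import *
W=pickle.load(open('w3.pkl','rb'))
print(proj(W,[[461.2,-310.3,100.8],[461.2,-310.3,119.5],[461,-310,44],[461,-310,22]]))
print(-W['R'].T@W['t'])
P=[[a,b,22] for a,b in [[55,45],[55,-45],[-55,-45],[-55,45]]]
px=np.array([[206,130],[309,130],[303,249],[208,249]])
for z in (0,10,30,50,80):
  c,r=fit([(W,P,px)],[460,-307,2.14],0,z); print(z,c,np.abs(r).mean())
"
python3 -c "
import cv2
from rig import capture
import h
a=capture('top')['frame'];b=capture('scene')['frame']
cv2.imwrite('pics/t3.png',cv2.resize(a[165:275,270:420,::-1],None,fx=4,fy=4));cv2.imwrite('pics/s3.png',cv2.resize(b[60:220,120:300,::-1],None,fx=3,fy=3))"
```

```text
[[257.84212995 229.09211136]
 [257.96977761 242.44162337]
 [257.56731913 200.59489835]
 [257.49437695 192.96595069]]
[ 422.04280129 -250.99892387  268.50037409]
0 [ 460.2217317  -311.34148054    2.14059185] 2.014296425254269
10 [ 459.8205365  -310.73261212    2.14317656] 4.196062174125956
30 [ 458.94001388 -309.75875273    2.14411928] 9.087008966298914
50 [ 456.92505277 -309.5189123     2.14425825] 14.865536942812877
80 [ 449.6208393  -311.90588837    2.14435107] 25.803278433459422
```

View pics/s3.png

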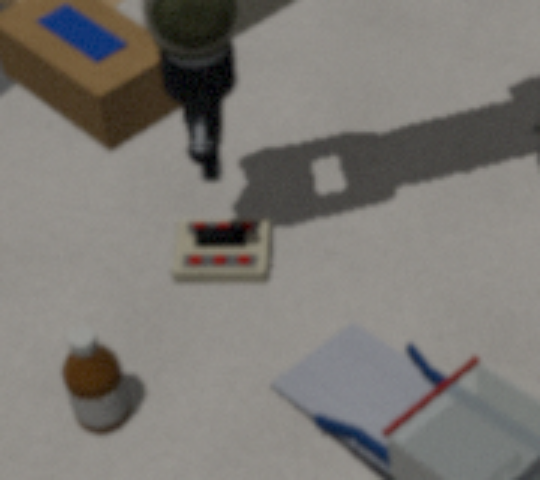

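View pics/t3.png

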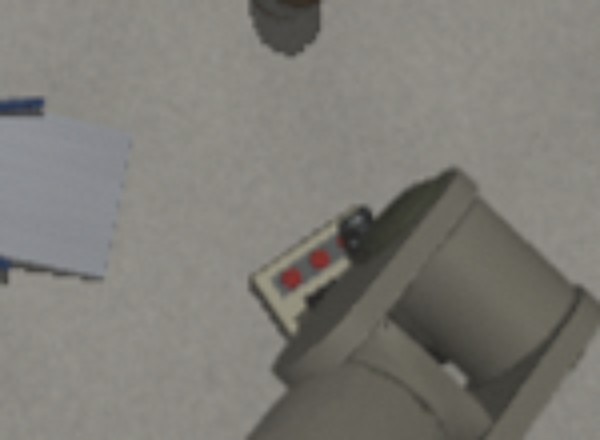

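```bash
python3 -c "
from h import *
T,S=pickle.load(open('cams.pkl','rb'))
p=[[461.2,-310.3,100.8],[460,-309,44],[460,-309,0]]
print((proj(S,p)-[120,60])*3, (proj(T,p)-[270,165])*4)
from rig import ctrl;print(ctrl.sense())
"
```

```text
[[212.5756332  196.03878483]
 [218.9684522  231.79742023]
 [222.51981029 258.14832375]] [[361.99628043 283.55951809]
 [343.03878836 284.87485936]
 [330.53412311 284.67261833]]
{'time_s': 3.3333, 'joints': array([-8.03111284e-01,  4.79219383e-01,  1.54781491e+00,  1.04137785e-05,
        1.11338902e+00, -1.37524455e+00]), 'dq': array([-0.00029161,  0.03607728,  0.03942001, -0.00209136, -0.01717258,
        0.00088432]), 'tau': array([ 6.32008282e-02, -4.81668985e+01, -2.46753323e+01,  2.09779500e-03,
        1.61385583e-01,  1.21543241e-05]), 'eef_pos': array([ 460.33730777, -309.47186603,   97.02126155]), 'ee_rot': array([ 5.59300790e-04,  4.78840730e-01,  8.77901597e-01, -1.70433841e-04]), 'force': array([-0.22553618,  0.35562076, -0.32288936]), 'wrist_torque': array([-0.0076483 , -0.00724846,  0.0090737 ]), 'grip_width': -0.0004704387690592677}
```

```bash
python3 -c "
from h import *
W=pickle.load(open('w3.pkl','rb'))
P=[[a,b,22] for a,b in [[55,45],[55,-45],[-55,-45],[-55,45]]]
px=np.array([[206,130],[309,130],[303,249],[208,249]])
for z in (0,-5,-10,-20,-30):
  c,r=fit([(W,P,px)],[460,-307,2.14],0,z); print(z,c,np.abs(r).mean())
a=cv2.imread('pics/w3.png'); cv2.imwrite('pics/w3c.png',cv2.resize(a[120:340,150:370],None,fx=2.7,fy=2.7,interpolation=cv2.INTER_CUBIC))
from rig import capture
b=capture('scene')['frame']
cv2.imwrite('pics/s4.png',cv2.resize(b[70:160,150:250,::-1],None,fx=6,fy=6,interpolation=cv2.INTER_CUBIC))
"
```

```text
0 [ 460.2217317  -311.34148054    2.14059185] 2.014296425254269
-5 [ 460.64262826 -312.00801772    2.14024629] 0.9453792692642331
-10 [ 461.52842327 -312.82869256    2.13533202] 0.7771638811203623
-20 [ 462.56796268 -313.57828129    2.13453126] 2.0332134932976516
-30 [ 462.92403446 -314.08024819    2.14094444] 3.772355930451198
```

View pics/w3c.png

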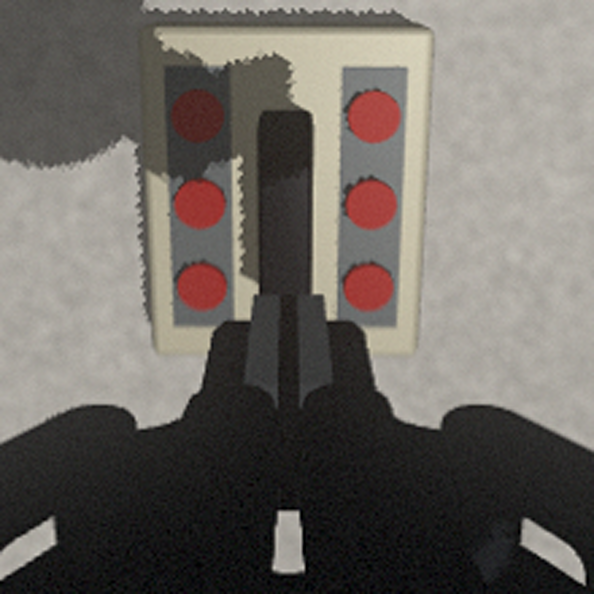

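View pics/s4.png

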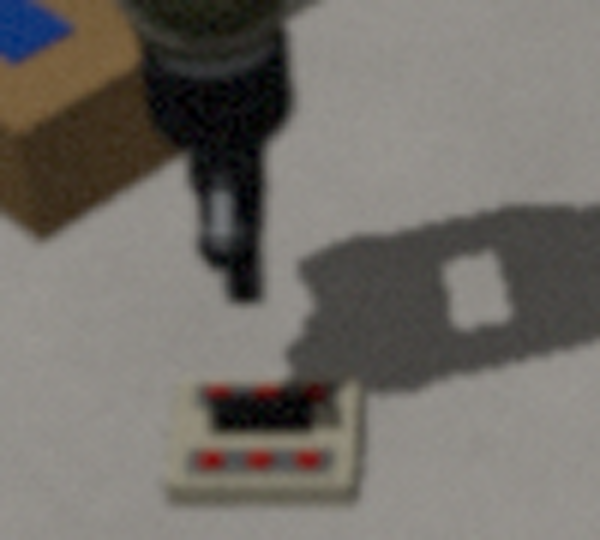

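```bash
python3 -c "
from h import *
W=pickle.load(open('w3.pkl','rb'));T,S=pickle.load(open('cams.pkl','rb'))
o=np.array([461.2,-310.3,100.8]);o2=np.array([460.3,-309.5,97])
R=down(2.1429).as_matrix()
for d in (0,-10,-20,-30):
  p=[[11,0,d],[-11,0,d]]
  print(d,proj(W,np.array(p)@R.T+o).round(1).tolist(),((proj(S,np.array(p)@R.T+o2)-[150,70])*6).round().tolist())
print(R.T@(-W['R'].T@W['t']-o), R.T@W['R'].T)
"
```

```text
0 [[257.9, 212.1], [257.8, 245.5]] [[267.0, 336.0], [228.0, 337.0]]
-10 [[258.0, 218.1], [257.9, 253.1]] [[266.0, 323.0], [227.0, 324.0]]
-20 [[258.0, 224.7], [257.9, 261.5]] [[264.0, 310.0], [225.0, 310.0]]
-30 [[258.1, 232.2], [258.0, 271.0]] [[263.0, 297.0], [223.0, 297.0]]
[  71.05798753   -0.81624171 -167.70037409] [[ 1.21606177e-03 -9.61810504e-01 -2.73713491e-01]
 [ 9.99998686e-01  1.46292481e-03 -6.97796385e-04]
 [ 1.07157015e-03 -2.73712282e-01  9.61811020e-01]]
```

The scene and wrist views agree that the real fingertips sit about 28 mm behind the reported TCP. That put the tips at about z=53, above the 44 mm fin top. I'll open and go lower, to a reported z of about -2.

>>> {"fn": "move_arm", "kwargs": {"series": [[0, 0, 0, 0, 0, 0, 1], [0, 0, 0, 0, 0, 0, 1], [0, 0, 0, 0, 0, 0, 1], [0, 0, 0, 0, 0, 1, 1], [0, 0, 0, 0, 0, 3, 1]]}}

```text
time_s: 3.8
eef_pos: [460.6, -309.7, 66.3]
ee_rot: [0.001, 0.479, 0.878, -0.0]
force: [0.4, -0.0, 1.0]
grip_width: 0.711
```

>>> {"fn": "move_arm", "kwargs": {"series": [[0, 0, 0, 0, 0, 0, 1], [0, 0, 0, 0, 0, 1, 1], [0, 0, 0, 0, 0, 2, 1], [0, 0, 0, 0, 0, 3, 1], [0, 0, 0, 0, 0, 3.5, 1]]}}

```text
time_s: 4.22
eef_pos: [460.2, -309.4, 29.8]
ee_rot: [0.0, 0.479, 0.878, -0.0]
force: [0.5, 0.9, -0.6]
grip_width: 1.003
```

>>> {"fn": "move_arm", "kwargs": {"series": [[0, 0, 0, 0, 0, 0.5, 1], [0, 0, 0, 0, 0, 1, 1], [0, 0, 0, 0, 0, 1.5, 1], [0, 0, 0, 0, 0, 2, 1], [0, 0, 0, 0, 0, 2, 1]]}}

```text
time_s: 4.63
eef_pos: [459.9, -309.1, 8.9]
ee_rot: [-0.0, 0.479, 0.878, 0.0]
force: [-0.5, 0.5, 0.0]
grip_width: 0.994
```

```bash
python3 -c "
from h import *
from rig import capture
b=capture('scene')['frame']
cv2.imwrite('pics/s5.png',cv2.resize(b[70:160,150:250,::-1],None,fx=6,fy=6,interpolation=cv2.INTER_CUBIC))
go([459.9,-309.5,-2],down(2.1429))"
```

```text
t 4.68 pos [ 460.1 -309.2    9.5] F [ 0.81  0.2  -0.5 ] g 1.0 q6 [-0.8   0.6   1.62 -0.    0.93 -1.38]
ROW turn [-0.  0. -0.] shift cm [-0.012 -0.031  1.146]
```

View pics/s5.png

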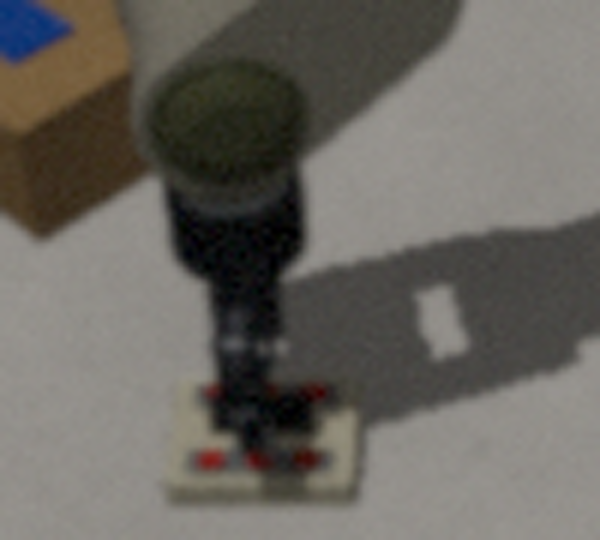

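>>> {"fn": "move_arm", "kwargs": {"series": [[0, 0, 0, 0, 0, 0.5, 1], [0, 0, 0, 0, 0, 1.0, 1], [0, 0, 0, 0, 0, 1.15, 0.6], [0, 0, 0, 0, 0, 1.15, 0.3], [0, 0, 0, 0, 0, 1.15, 0]]}}

```text
time_s: 5.1
eef_pos: [460.1, -309.2, -2.1]
ee_rot: [-0.0, 0.479, 0.878, 0.0]
force: [0.0, -0.6, -0.8]
grip_width: 0.606
```

>>> {"fn": "move_arm", "kwargs": {"series": [[0, 0, 0, 0, 0, 0, 0], [0, 0, 0, 0, 0, 0, 0], [0, 0, 0, 0, 0, 0, 0], [0, 0, 0, 0, 0, 0, 0], [0, 0, 0, 0, 0, 0, 0]]}}

```text
time_s: 5.52
eef_pos: [460.1, -309.5, -1.7]
ee_rot: [0.0, 0.479, 0.878, -0.0]
force: [-2.0, 0.4, 4.7]
grip_width: 0.175
```

Gripped, with the opening at 0.175. I'll lift.

>>> {"fn": "move_arm", "kwargs": {"series": [[0, 0, 0, 0, 0, 0, 0], [0, 0, 0, 0, 0, -1, 0], [0, 0, 0, 0, 0, -3, 0], [0, 0, 0, 0, 0, -5, 0], [0, 0, 0, 0, 0, -7, 0]]}}

```text
time_s: 5.93
eef_pos: [459.6, -308.7, 68.7]
ee_rot: [-0.001, 0.479, 0.878, 0.0]
force: [0.7, 0.2, -6.2]
grip_width: 0.175
```

```bash
python3 -c "
from h import *
from rig import capture
c=capture('wrist'); cv2.imwrite('pics/w6.png',c['frame'][:,:,::-1]);c.pop('frame');pickle.dump(c,open('w6.pkl','wb'))
b=capture('scene')['frame']
cv2.imwrite('pics/s6.png',cv2.resize(b[70:160,150:250,::-1],None,fx=6,fy=6,interpolation=cv2.INTER_CUBIC))
go([459.9,-309.5,-2],down(2.1429))"
```

```text
t 6.03 pos [ 461.2 -310.3   70.9] F [-0.   -0.73 -6.06] g 0.177 q6 [-0.8   0.51  1.57 -0.    1.05 -1.38]
ROW turn [0.001  0.0052 0.0001] shift cm [ 0.174 -0.071  7.292]
```

View pics/w6.png

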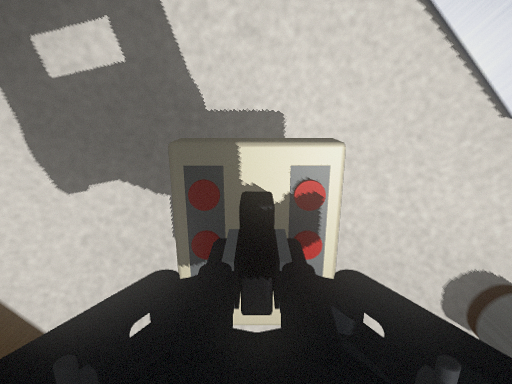

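View pics/s6.png

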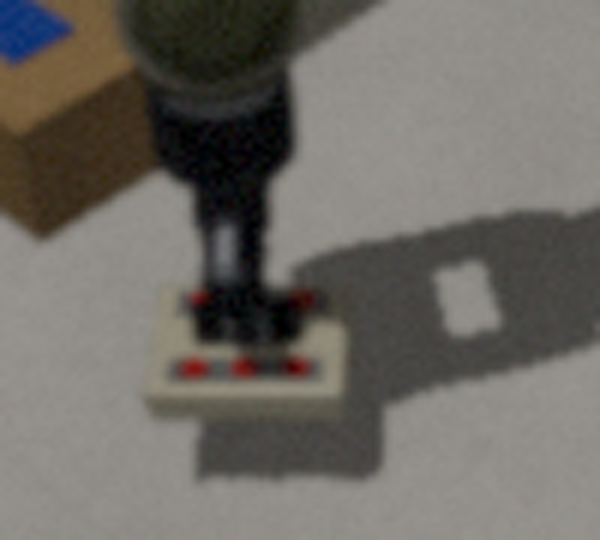

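The cassette is held level, clear of the table, with the fin between the pads. Now I'll carry it over the low end of the ramp.

```bash
python3 -c "
from h import *
go([542,-81,130],down(1.335,.14))"
```

```text
t 6.03 pos [ 461.2 -310.3   70.9] F [-0.   -0.73 -6.06] g 0.177 q6 [-0.8   0.51  1.57 -0.    1.05 -1.38]
ROW turn [-0.0535  0.1368  0.8069] shift cm [14.87  19.217 -5.964]
```

>>> {"fn": "move_arm", "kwargs": {"series": [[0, 0, 0, 0, 0, -1.5, 0], [0, 0, 0, 0, 0, -3.5, 0], [0, 0, 0.08, 1.5, 1.9, -5, 0], [-0.01, 0.02, 0.18, 3.5, 4.5, -6, 0], [-0.02, 0.05, 0.29, 5.5, 7.1, -6, 0]]}}

```text
time_s: 6.45
eef_pos: [491.3, -224.4, 131.4]
ee_rot: [-0.014, 0.603, 0.798, 0.021]
force: [1.7, 0.0, -5.3]
grip_width: 0.177
```

```bash
python3 -c "
from h import *
go([542,-81,130],down(1.335,.14))"
```

```text
t 6.45 pos [ 491.3 -224.4  131.4] F [ 1.71  0.03 -5.34] g 0.177 q6 [-0.67  0.42  1.54  0.04  1.21 -0.96]
ROW turn [-0.0326  0.0863  0.5113] shift cm [12.386  8.787  0.873]
```

>>> {"fn": "move_arm", "kwargs": {"series": [[-0.007, 0.017, 0.1, 2.5, 1.8, 0.2, 0], [-0.014, 0.034, 0.2, 5, 3.5, 0.4, 0], [-0.02, 0.052, 0.31, 7.5, 5.3, 0.5, 0], [-0.026, 0.07, 0.41, 10, 7, 0.7, 0], [-0.032, 0.086, 0.51, 12.4, 8.8, 0.9, 0]]}}

```text
time_s: 6.87
eef_pos: [541.6, -79.0, 128.0]
ee_rot: [-0.045, 0.785, 0.616, 0.054]
force: [0.5, -0.6, -6.5]
grip_width: 0.179
```

```bash
python3 -c "
from h import *
from rig import capture
for n in ('wrist','top','scene'):
  c=capture(n); cv2.imwrite('pics/7%s.png'%n,c['frame'][:,:,::-1]);c.pop('frame');pickle.dump(c,open('7%s.pkl'%n,'wb'))
go([542,-81,130],down(1.335,.14))"
```

```text
t 7.02 pos [541.5 -79.  128. ] F [ 0.63 -0.18 -6.86] g 0.175 q6 [-0.43  0.43  1.54  0.15  1.2  -0.25]
ROW turn [-0.0039  0.      0.0033] shift cm [-0.154  0.093 -0.224]
```

View pics/7wrist.png

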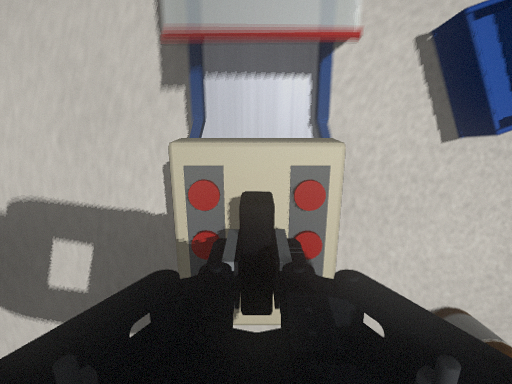

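View pics/7scene.png

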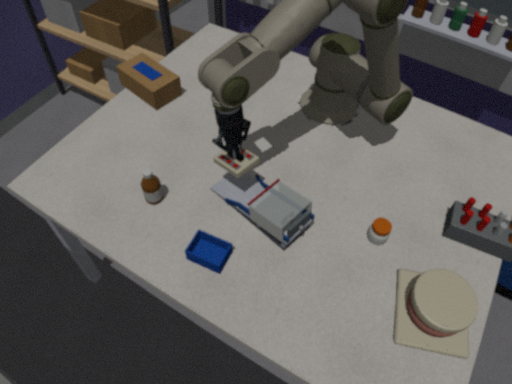

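The wrist view shows the ramp almost aligned with the cassette: red strip at row 36, columns 162–360, and guides at columns 197 and 325. I'll measure on a crop.

```bash
python3 -c "
import cv2
a=cv2.imread('pics/7wrist.png'); cv2.imwrite('pics/7wc.png',cv2.resize(a[0:150,150:370],None,fx=3.6,fy=3.6,interpolation=cv2.INTER_CUBIC))"
```

View pics/7wc.png

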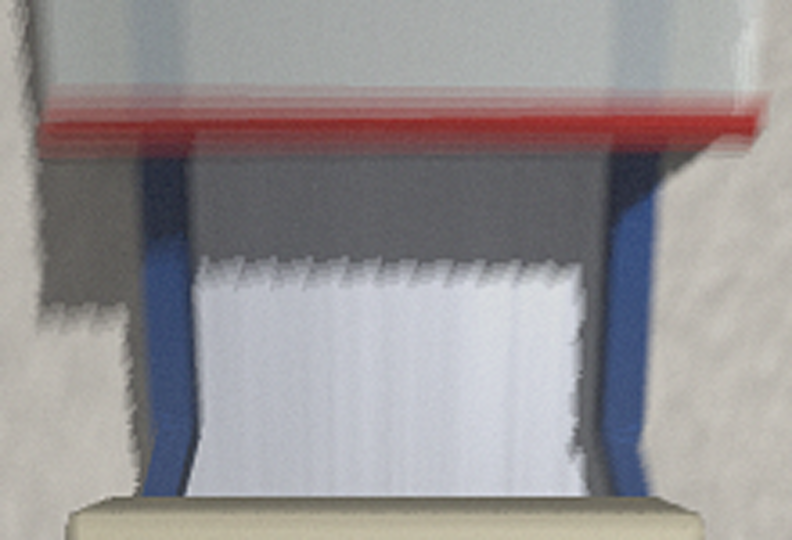

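```bash
python3 -c "
from h import *
from rig import capture
c=capture('wrist'); cv2.imwrite('pics/8wrist.png',c['frame'][:,:,::-1]);a=c.pop('frame')[:,:,::-1];pickle.dump(c,open('8wrist.pkl','wb'))
cv2.imwrite('pics/8wc.png',cv2.resize(a[0:150,150:370],None,fx=3.6,fy=3.6,interpolation=cv2.INTER_CUBIC))
go([542,-81,130],down(1.335,.14))"
```

```text
t 7.07 pos [541.4 -80.2 128.3] F [-0.13 -0.18 -6.19] g 0.174 q6 [-0.43  0.43  1.54  0.15  1.2  -0.26]
ROW turn [-0.0033  0.0006  0.003 ] shift cm [-0.038  0.071 -0.181]
```

View pics/8wc.png

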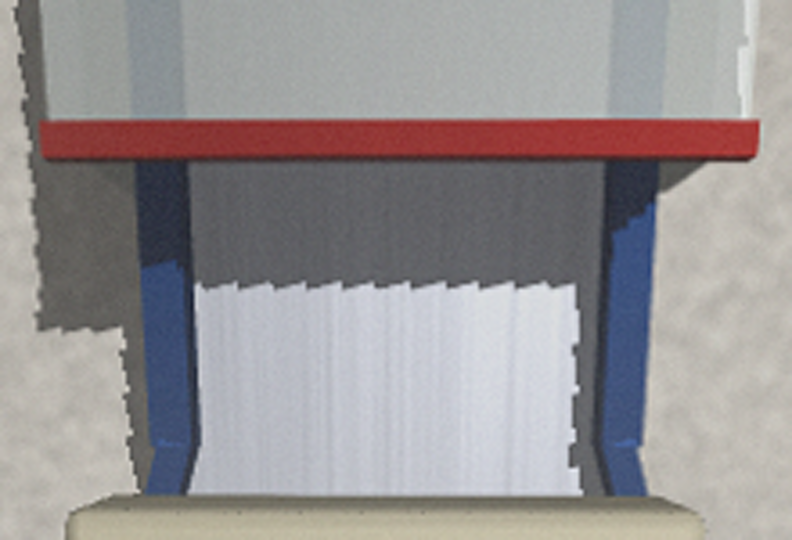

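```bash
python3 -c "
from h import *
from rig import ctrl
W=pickle.load(open('8wrist.pkl','rb'))
wc=lambda p:crop(p,3.6,(150,0))
P=[[130,50,14],[130,-50,14],[190,62,55],[190,-62,55],[190,62,65],[190,-62,65]]
px=wc([[190,443],[605,443],[44,158],[755,158],[40,121],[760,121]])
d,r=fit([(W,P,px)],[529,-134,1.335],.14,10);print(d,r.round(1).tolist())
# free z
def f(p):
  R,t=pose(p,p[4],p[3]); return (proj(W,np.array(P)@R.T+t)-px).ravel()
s=least_squares(f,[529,-134,1.335,10,.14]);print(s.x,s.fun.round(1))
T=pickle.load(open('cams.pkl','rb'))[0]
R,t=pose(d,.14,10);print(((proj(T,np.array([[0,62,0],[0,-62,0],[190,0,65],[83,70,14],[83,-70,14]])@R.T+t)-[190,165])*4).round())
st=ctrl.sense();q=st['ee_rot'];C=Ro.from_quat([q[1],q[2],q[3],q[0]])
print('tcp in deck',R.T@(st['eef_pos']-t)); print((R.T@C.as_matrix()).round(3))
# cassette front top edge in tool
px2=wc([[70,515],[703,515]])
A=C.as_matrix()
for z in (-24,-28,-20):
  def g(p): return (proj(W,(np.array([[p[0],-p[1],z],[p[0],p[2],z]])@A.T+st['eef_pos']))-px2).ravel()
  s=least_squares(g,[55,45,45]);print(z,s.x)
"
```

```text
[ 531.11627977 -135.92677306    1.33960973] [[0.8, 0.2], [-0.8, 0.3], [9.7, -5.9], [-9.1, -6.0], [6.6, 0.9], [-5.9, 0.9]]
[ 5.31364304e+02 -1.33719368e+02  1.33986350e+00  8.64082256e+00
  2.36109520e-01] [-1.8  0.8  1.4  0.9  2.6 -4.6 -2.5 -4.7 -1.1  3.8  1.3  3.7]
[[427. 277.]
 [456. 131.]
 [229. 151.]
 [331. 266.]
 [366.  98.]]
tcp in deck [ 72.53876788   2.70931924 109.20582615]
[[ 1.    -0.002 -0.001]
 [-0.002 -1.     0.003]
 [-0.001 -0.003 -1.   ]]
-24 [53.75513576 43.48302115 43.57683577]
-28 [54.20597932 42.30735058 42.38827776]
-20 [53.30429221 44.65869174 44.76539377]
```

>>> {"fn": "move_arm", "kwargs": {"series": [[0, 0, 0, -0.5, 0.1, 2.5, 0], [0, 0, 0, -1, 0.27, 5, 0], [0, 0, 0, -1.4, 0.27, 7.5, 0], [0, 0, 0, -1.4, 0.27, 9.3, 0], [0, 0, 0, -1.4, 0.27, 10, 0]]}}

```text
time_s: 7.48
eef_pos: [541.8, -80.9, 23.9]
ee_rot: [-0.047, 0.783, 0.618, 0.052]
force: [-0.4, 0.8, -6.4]
grip_width: 0.17
```

```bash
cat >> h.py <<'E'
DK=[531.1,-135.9,1.3396]
def dk():
    from rig import ctrl
    R,t=pose(DK,.14,10); s=ctrl.sense();q=s['ee_rot'];C=Ro.from_quat([q[1],q[2],q[3],q[0]]).as_matrix()
    print("t",round(s["time_s"],2),"tcp deck",(R.T@(s['eef_pos']-t)).round(2),"Fdeck",(R.T@s['force']).round(2),"g",round(s['grip_width'],3)); print((R.T@C).round(3))
E
python3 -c "
from h import *
dk()
from rig import capture
c=capture('wrist'); cv2.imwrite('pics/9wrist.png',c['frame'][:,:,::-1])
b=capture('scene')['frame']; cv2.imwrite('pics/9s.png',cv2.resize(b[110:250,170:330,::-1],None,fx=4,fy=4,interpolation=cv2.INTER_CUBIC))
dk()"
```

```text
t 7.48 tcp deck [57.36  2.23  6.  ] Fdeck [-0.2   0.58 -6.44] g 0.17
[[ 1.    -0.003  0.   ]
 [-0.003 -1.     0.008]
 [ 0.    -0.008 -1.   ]]
t 7.58 tcp deck [57.8   1.09  8.06] Fdeck [ 0.24 -0.37 -6.41] g 0.179
[[ 1.    -0.002 -0.   ]
 [-0.002 -1.     0.005]
 [-0.    -0.005 -1.   ]]
```

View pics/9wrist.png

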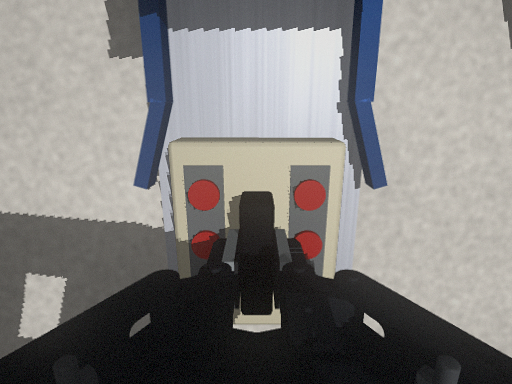

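View pics/9s.png

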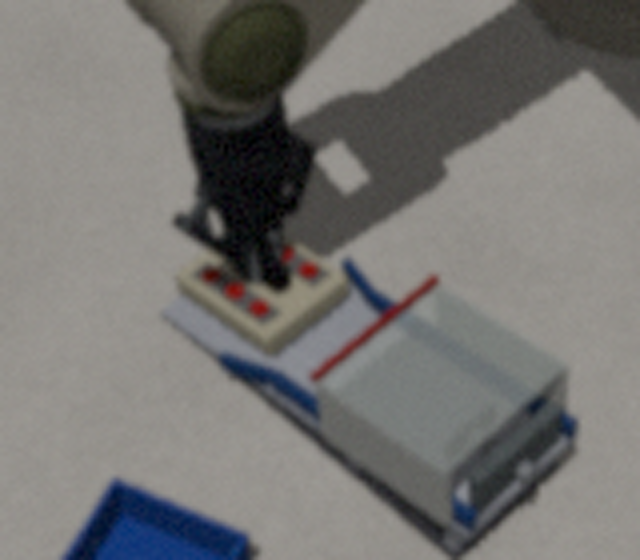

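The cassette hovers about 9 mm over the deck, with its centre column (257) about 3 px left of the guide centre (260). I'll shift about 1.3 mm and settle it.

>>> {"fn": "move_arm", "kwargs": {"series": [[0, 0, 0, 0, 0.13, 0.2, 0], [0, 0, 0, 0, 0.13, 0.4, 0], [0, 0, 0, 0, 0.13, 0.6, 0], [0, 0, 0, 0, 0.13, 0.7, 0], [0, 0, 0, 0, 0.13, 0.7, 0]]}}

```text
time_s: 8.0
eef_pos: [544.4, -80.4, 19.3]
ee_rot: [-0.045, 0.783, 0.619, 0.053]
force: [-0.1, -0.2, -7.0]
grip_width: 0.176
```

```bash
python3 -c "
from h import *
dk()"
```

```text
t 8.0 tcp deck [57.82 -0.24  1.23] Fdeck [-1.24  0.08 -6.89] g 0.176
[[ 1.    -0.002 -0.   ]
 [-0.002 -1.     0.005]
 [-0.    -0.005 -1.   ]]
```

>>> {"fn": "move_arm", "kwargs": {"series": [[0, 0, 0, 0, 0, 0.1, 0], [0, 0, 0, 0, 0, 0.15, 0], [0, 0, 0, 0, 0, 0.2, 0], [0, 0, 0, 0, 0, 0.2, 0]]}}

```text
time_s: 8.33
eef_pos: [544.4, -80.1, 17.3]
ee_rot: [-0.045, 0.783, 0.619, 0.053]
force: [-0.2, -0.0, -6.5]
grip_width: 0.178
```

```bash
python3 -c "
from h import *
dk()"
```

```text
t 8.33 tcp deck [57.86 -0.2  -0.81] Fdeck [-0.99  0.19 -6.45] g 0.178
[[ 1.    -0.002 -0.   ]
 [-0.002 -1.     0.005]
 [-0.    -0.005 -1.   ]]
```

>>> {"fn": "move_arm", "kwargs": {"series": [[0, 0, 0, 0, 0, 0.05, 0], [0, 0, 0, 0, 0, 0.1, 0], [0, 0, 0, 0, 0, 0.1, 0]]}}

```text
time_s: 8.58
eef_pos: [544.5, -79.9, 16.5]
ee_rot: [-0.045, 0.782, 0.619, 0.053]
force: [-1.7, 0.9, -3.1]
grip_width: 0.175
```

>>> {"fn": "move_arm", "kwargs": {"series": [[0, 0, 0, 0, 0, 0.05, 0], [0, 0, 0, 0, 0, 0.1, 0], [0, 0, 0, 0, 0, 0.1, 0]]}}

```text
time_s: 8.83
eef_pos: [544.5, -79.8, 16.3]
ee_rot: [-0.045, 0.782, 0.619, 0.053]
force: [-6.2, 0.9, 5.7]
grip_width: 0.176
```

It's in contact. Release.

>>> {"fn": "move_arm", "kwargs": {"series": [[0, 0, 0, 0, 0, 0, 0.3], [0, 0, 0, 0, 0, 0, 0.5], [0, 0, 0, 0, 0, 0, 0.8], [0, 0, 0, 0, 0, 0, 1], [0, 0, 0, 0, 0, 0, 1]]}}

```text
time_s: 9.25
eef_pos: [544.7, -79.9, 16.4]
ee_rot: [-0.045, 0.782, 0.619, 0.053]
force: [-0.6, 0.0, -0.1]
grip_width: 0.853
```

>>> {"fn": "move_arm", "kwargs": {"series": [[0, 0, 0, 0, 0, 0, 1], [0, 0, 0, 0, 0, -1, 1], [0, 0, 0, 0, 0, -3, 1], [0, 0, 0, 0, 0, -5, 1], [0, 0, 0, 0, 0, -7, 1]]}}

```text
time_s: 9.67
eef_pos: [542.7, -89.6, 87.3]
ee_rot: [-0.045, 0.782, 0.619, 0.053]
force: [0.9, -0.4, -0.2]
grip_width: 1.005
```

>>> {"fn": "move_arm", "kwargs": {"series": [[0, 0, 0, 0, 0, 0, 1], [0, 0, 0, 0, 0, 0, 1]]}}

```text
time_s: 9.83
eef_pos: [543.2, -90.0, 88.6]
ee_rot: [-0.044, 0.782, 0.619, 0.054]
force: [0.5, 0.1, -0.1]
grip_width: 1.001
```

```bash
python3 -c "
from h import *
from rig import capture
dk()
c=capture('wrist'); cv2.imwrite('pics/10wrist.png',c['frame'][:,:,::-1]);c.pop('frame');pickle.dump(c,open('10w.pkl','wb'))
b=capture('scene')['frame']; cv2.imwrite('pics/10s.png',cv2.resize(b[110:250,170:330,::-1],None,fx=4,fy=4,interpolation=cv2.INTER_CUBIC))
"
```

```text
t 9.83 tcp deck [57.95 -1.3  71.18] Fdeck [ 0.19 -0.49 -0.1 ] g 1.001
[[ 1.    -0.001 -0.001]
 [-0.001 -1.     0.002]
 [-0.001 -0.002 -1.   ]]
```

View pics/10wrist.png

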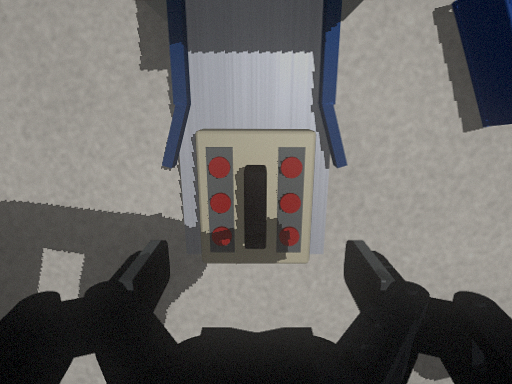

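View pics/10s.png

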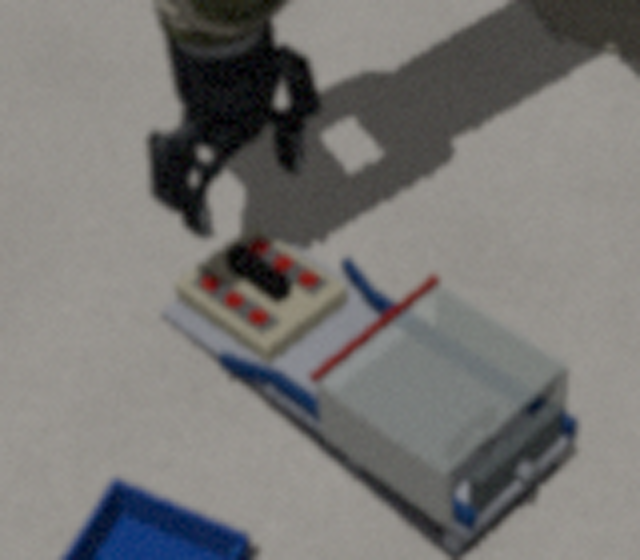

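The cassette lies flat and centred on the low ramp, with its front edge at row 130 between guide tips at columns 168 and 342. Next I'll take the fingers behind it, half open for two contact points and leaning back so the body clears the hood.

```bash
cat >> h.py <<'E'
def god(x,y,z,lean=.25):
    R,t=pose(DK,.14,10); dk(); go(R@np.array([x,y,z])+t, down(DK[2],.14+lean))
E
python3 -c "
from h import *
god(-35,0,60)"
```

```text
t 9.93 tcp deck [58.08 -0.26 69.27] Fdeck [-0.21  0.25  0.42] g 0.999
[[ 1.    -0.002 -0.   ]
 [-0.002 -1.     0.005]
 [-0.    -0.005 -1.   ]]
t 9.93 pos [542.3 -89.4  86.7] F [-0.3  -0.2   0.38] g 0.999 q6 [-0.45  0.49  1.57  0.15  1.12 -0.28]
ROW turn [-0.0051  0.2503 -0.0023] shift cm [-9.307e+00 -6.000e-03  9.310e-01]
```

>>> {"fn": "move_arm", "kwargs": {"series": [[0, 0.05, 0, -2, 0, 0, 0.8], [0, 0.1, 0, -4.5, 0, 0, 0.6], [0, 0.15, 0, -7, 0, 0.3, 0.45], [0, 0.2, 0, -9.3, 0, 0.6, 0.45], [-0.005, 0.25, 0, -9.3, 0, 0.9, 0.45]]}}

```text
time_s: 10.35
eef_pos: [520.2, -180.8, 63.1]
ee_rot: [-0.121, 0.771, 0.607, 0.152]
force: [0.5, 0.4, 0.2]
grip_width: 0.45
```

>>> {"fn": "move_arm", "kwargs": {"series": [[0, 0, 0, 0, 0, 0, 0.45], [0, 0, 0, 0, 0, 0, 0.45]]}}

```text
time_s: 10.52
eef_pos: [519.4, -181.1, 61.8]
ee_rot: [-0.122, 0.771, 0.606, 0.152]
force: [-0.2, 0.2, -0.2]
grip_width: 0.447
```

```bash
python3 -c "
from h import *
from rig import capture
c=capture('wrist'); cv2.imwrite('pics/11wrist.png',c['frame'][:,:,::-1]);c.pop('frame');pickle.dump(c,open('11w.pkl','wb'))
b=capture('scene')['frame']; cv2.imwrite('pics/11s.png',cv2.resize(b[90:220,140:300,::-1],None,fx=4.5,fy=4.5,interpolation=cv2.INTER_CUBIC))
god(-20,0,-25)
S=pickle.load(open('cams.pkl','rb'))[1]
from rig import ctrl
s=ctrl.sense();q=s['ee_rot'];C=Ro.from_quat([q[1],q[2],q[3],q[0]]).as_matrix()
for d in (-28,-33,-38,-43):
  print(d,((proj(S,np.array([[11,-20,d],[11,20,d],[-11,-20,d],[-11,20,d]])@C.T+s['eef_pos'])-[140,90])*4.5).round().tolist(), proj(c,np.array([[11,-20,d],[11,20,d]])@C.T+s['eef_pos']).round().tolist())
"
```

```text
t 10.62 tcp deck [-37.58   0.5   58.81] Fdeck [-0.39  0.41 -0.03] g 0.452
[[ 0.969 -0.005  0.249]
 [-0.005 -1.     0.001]
 [ 0.249 -0.002 -0.969]]
t 10.62 pos [ 520.2 -180.    63. ] F [-0.49 -0.28 -0.09] g 0.452 q6 [-0.73  0.58  1.54  0.36  1.23 -0.65]
ROW turn [-0.0008 -0.0013 -0.0052] shift cm [-0.381  0.059  8.554]
-28 [[348.0, 269.0], [305.0, 298.0], [329.0, 262.0], [287.0, 291.0]] [[219.0, 222.0], [296.0, 222.0]]
-33 [[346.0, 263.0], [303.0, 292.0], [327.0, 256.0], [285.0, 285.0]] [[218.0, 225.0], [297.0, 225.0]]
-38 [[343.0, 257.0], [301.0, 286.0], [325.0, 251.0], [283.0, 279.0]] [[216.0, 229.0], [299.0, 229.0]]
-43 [[341.0, 251.0], [299.0, 280.0], [323.0, 245.0], [281.0, 273.0]] [[215.0, 234.0], [300.0, 233.0]]
```

View pics/11wrist.png

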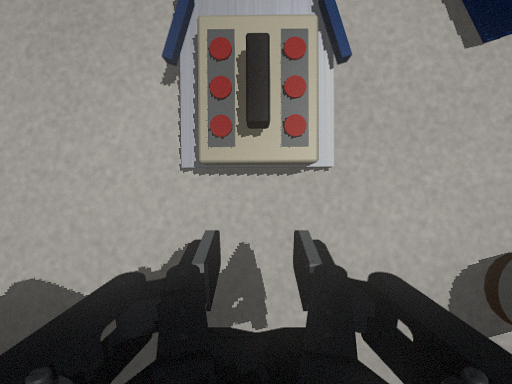

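View pics/11s.png

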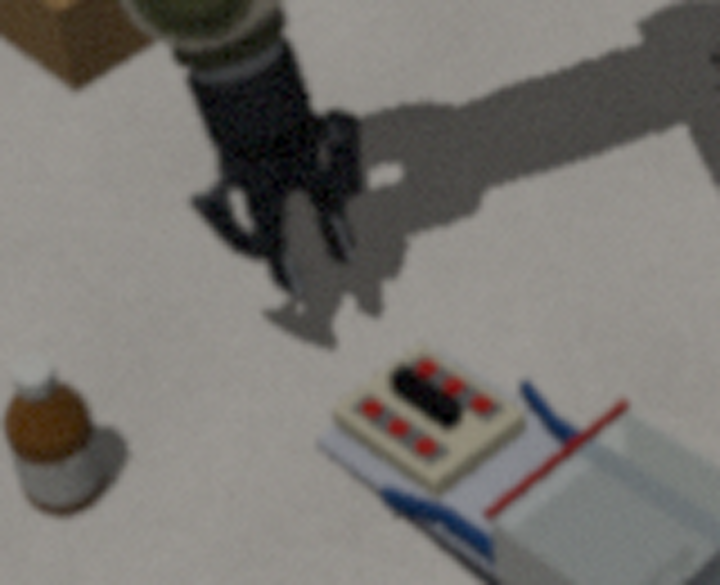

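```bash
python3 -c "
from h import *
god(-22,0,-29)"
```

```text
t 10.62 tcp deck [-37.58   0.5   58.81] Fdeck [-0.39  0.41 -0.03] g 0.452
[[ 0.969 -0.005  0.249]
 [-0.005 -1.     0.001]
 [ 0.249 -0.002 -0.969]]
t 10.62 pos [ 520.2 -180.    63. ] F [-0.49 -0.28 -0.09] g 0.452 q6 [-0.73  0.58  1.54  0.36  1.23 -0.65]
ROW turn [-0.0008 -0.0013 -0.0052] shift cm [-0.674  0.061  8.892]
```

>>> {"fn": "move_arm", "kwargs": {"series": [[0, 0, 0, -0.7, 0.05, 2, 0.45], [0, 0, -0.005, -0.7, 0.05, 4, 0.45], [0, 0, -0.005, -0.7, 0.05, 6, 0.45], [0, 0, -0.005, -0.7, 0.05, 7.5, 0.45], [0, 0, -0.005, -0.7, 0.05, 8.5, 0.45]]}}

```text
time_s: 11.03
eef_pos: [526.5, -152.8, -19.2]
ee_rot: [-0.122, 0.768, 0.61, 0.152]
force: [0.0, -0.6, 0.3]
grip_width: 0.452
```

>>> {"fn": "move_arm", "kwargs": {"series": [[0, 0, 0, 0, 0, 0, 0.45], [0, 0, 0, 0, 0, 0, 0.45]]}}

```text
time_s: 11.2
eef_pos: [526.7, -152.0, -18.9]
ee_rot: [-0.122, 0.768, 0.61, 0.151]
force: [-0.2, 0.5, 0.9]
grip_width: 0.447
```

```bash
python3 -c "
from h import *
from rig import capture
c=capture('wrist'); cv2.imwrite('pics/12wrist.png',c['frame'][:,:,::-1])
b=capture('scene')['frame']; cv2.imwrite('pics/12s.png',cv2.resize(b[90:220,140:300,::-1],None,fx=4.5,fy=4.5,interpolation=cv2.INTER_CUBIC))
god(-22,0,-29)"
```

```text
t 11.3 tcp deck [-2.142e+01 -1.000e-02 -2.552e+01] Fdeck [ 0.42 -0.45 -0.17] g 0.449
[[ 0.969  0.003  0.247]
 [ 0.003 -1.     0.002]
 [ 0.247 -0.001 -0.969]]
t 11.3 pos [ 527.1 -153.1  -18.3] F [ 0.54  0.32 -0.11] g 0.449 q6 [-0.68  0.7   1.6   0.4   1.06 -0.69]
ROW turn [-0.0016 -0.      0.0026] shift cm [-0.142 -0.001  0.323]
```

View pics/12wrist.png

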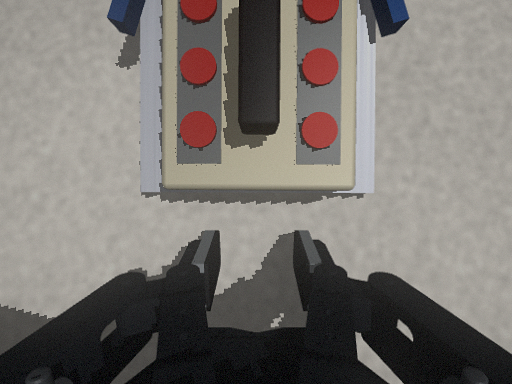

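View pics/12s.png

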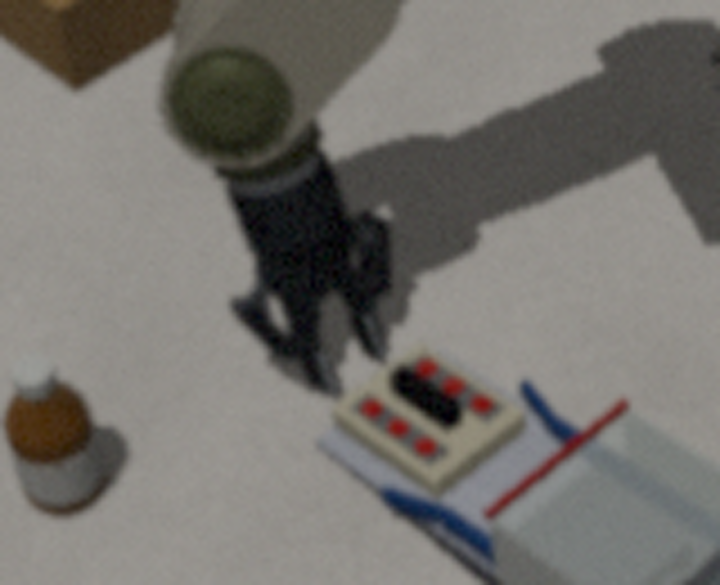

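>>> {"fn": "move_arm", "kwargs": {"series": [[0, 0, 0, -0.05, 0, 0.3, 0.45], [0, 0, 0, 0.45, 0, 0.45, 0.45], [0, 0, 0, 0.95, 0, 0.55, 0.45], [0, 0, 0, 1.45, 0, 0.7, 0.45], [0, 0, 0, 1.8, 0, 0.8, 0.45]]}}

```text
time_s: 11.72
eef_pos: [531.7, -133.2, -18.5]
ee_rot: [-0.121, 0.768, 0.61, 0.152]
force: [-0.4, -0.7, -0.2]
grip_width: 0.45
```

```bash
python3 -c "
from h import *
god(40,0,-29)"
```

```text
t 11.72 tcp deck [ -1.21   0.04 -28.65] Fdeck [-0.75  0.22 -0.14] g 0.45
[[ 0.969  0.003  0.247]
 [ 0.003 -1.     0.001]
 [ 0.247 -0.001 -0.969]]
t 11.72 pos [ 531.7 -133.2  -18.5] F [-0.38 -0.65 -0.24] g 0.45 q6 [-0.65  0.69  1.62  0.41  1.04 -0.67]
ROW turn [-0.0015 -0.0001  0.003 ] shift cm [3.984 0.017 1.053]
```

Now I'll push, 8 mm per row.

>>> {"fn": "move_arm", "kwargs": {"series": [[0, 0, 0.001, 0.4, 0, 0.1, 0.45], [0, 0, 0.002, 1.0, 0, 0.26, 0.45], [0, 0, 0.003, 1.8, 0.01, 0.47, 0.45], [0, 0, 0.003, 2.6, 0.01, 0.68, 0.45], [0, 0, 0.003, 3.4, 0.02, 0.9, 0.45]]}}

```text
time_s: 12.13
eef_pos: [541.3, -101.9, -12.5]
ee_rot: [-0.117, 0.769, 0.609, 0.151]
force: [-4.1, -16.3, 10.5]
grip_width: 0.452
```

```bash
python3 -c "
from h import *
from rig import capture
c=capture('wrist'); cv2.imwrite('pics/13wrist.png',c['frame'][:,:,::-1])
god(80,0,-29)"
```

```text
t 12.18 tcp deck [ 33.56  -2.03 -27.18] Fdeck [-9.71 -1.44  9.68] g 0.449
[[ 0.97   0.001  0.244]
 [ 0.002 -1.    -0.004]
 [ 0.244  0.004 -0.97 ]]
t 12.18 pos [ 541.6 -100.3  -12.2] F [ -1.11 -11.01   8.23] g 0.449 q6 [-0.59  0.67  1.63  0.43  1.02 -0.62]
ROW turn [0.0035 0.0038 0.0017] shift cm [ 4.46  -0.2    1.308]
```

View pics/13wrist.png

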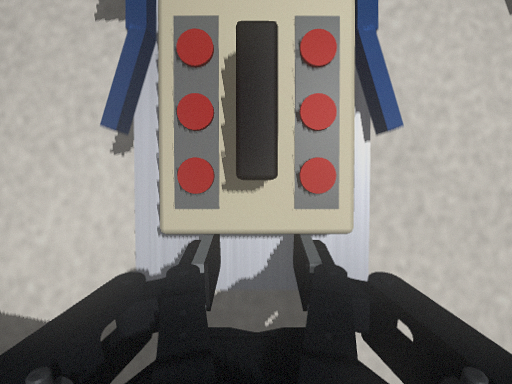

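Both fingertips are against the slab's rear edge (row 235) and the cassette is straight. It sits about 1.5 mm right of the guide centre. The +z force suggests the tips are rubbing on the deck, so I'll raise them 3–4 mm.

>>> {"fn": "move_arm", "kwargs": {"series": [[0, 0, 0, -0.2, 0, -0.25, 0.45], [0, 0, 0, -0.15, -0.1, -0.4, 0.45], [0, 0, 0, -0.15, -0.15, -0.4, 0.45]]}}

```text
time_s: 12.43
eef_pos: [539.3, -102.4, -8.8]
ee_rot: [-0.118, 0.769, 0.61, 0.152]
force: [0.3, 1.1, 0.6]
grip_width: 0.453
```

```bash
python3 -c "
from h import *
god(70,0,-24)"
```

```text
t 12.43 tcp deck [ 31.54  -0.32 -23.47] Fdeck [ 1.23 -0.03  0.41] g 0.453
[[ 0.97   0.001  0.244]
 [ 0.002 -1.    -0.003]
 [ 0.244  0.004 -0.97 ]]
t 12.43 pos [ 539.3 -102.4   -8.8] F [0.29 1.12 0.58] g 0.453 q6 [-0.59  0.66  1.63  0.43  1.03 -0.62]
ROW turn [0.0033 0.0033 0.0017] shift cm [ 3.716 -0.029  0.991]
```

>>> {"fn": "move_arm", "kwargs": {"series": [[0.001, 0.001, 0, 0.5, 0, 0.13, 0.45], [0.002, 0.002, 0.001, 1.2, 0, 0.31, 0.45], [0.003, 0.003, 0.002, 2.0, -0.02, 0.53, 0.45], [0.003, 0.003, 0.002, 2.8, -0.03, 0.74, 0.45], [0.003, 0.003, 0.002, 3.6, -0.03, 0.95, 0.45]]}}

```text
time_s: 12.85
eef_pos: [547.8, -66.8, -4.0]
ee_rot: [-0.119, 0.769, 0.609, 0.152]
force: [-2.2, -8.3, 2.5]
grip_width: 0.449
```

```bash
python3 -c "
from h import *
god(100,0,-24)"
```

```text
t 12.85 tcp deck [ 68.43  -0.41 -23.77] Fdeck [-8.16  0.26  3.69] g 0.449
[[ 0.969 -0.001  0.245]
 [-0.    -1.    -0.001]
 [ 0.245  0.001 -0.969]]
t 12.85 pos [547.8 -66.8  -4. ] F [-2.22 -8.3   2.51] g 0.449 q6 [-0.53  0.65  1.64  0.44  1.01 -0.57]
ROW turn [ 0.0015  0.002  -0.0004] shift cm [ 3.055 -0.043  0.798]
```

>>> {"fn": "move_arm", "kwargs": {"series": [[0.001, 0.001, 0, 0.8, 0, 0.21, 0.45], [0.001, 0.001, 0, 1.6, -0.02, 0.42, 0.45], [0.001, 0.002, 0, 2.4, -0.04, 0.63, 0.45], [0.001, 0.002, 0, 3.2, -0.04, 0.84, 0.45], [0.001, 0.002, 0, 4.0, -0.04, 1.04, 0.45]]}}

```text
time_s: 13.27
eef_pos: [557.2, -27.3, 1.7]
ee_rot: [-0.119, 0.769, 0.609, 0.152]
force: [-2.2, -7.5, 2.8]
grip_width: 0.459
```

```bash
python3 -c "
from h import *
from rig import capture
c=capture('wrist'); cv2.imwrite('pics/14wrist.png',c['frame'][:,:,::-1])
b=capture('scene')['frame']; cv2.imwrite('pics/14s.png',cv2.resize(b[90:250,170:330,::-1],None,fx=3.75,fy=3.75,interpolation=cv2.INTER_CUBIC))
god(140,0,-24)"
```

```text
t 13.37 tcp deck [ 1.1067e+02 -8.0000e-02 -2.3950e+01] Fdeck [-0.25  0.13 -0.67] g 0.448
[[ 0.969  0.     0.247]
 [ 0.    -1.    -0.001]
 [ 0.247  0.001 -0.969]]
t 13.37 pos [557.1 -26.    1.7] F [-0.16 -0.12 -0.7 ] g 0.448 q6 [-0.46  0.64  1.65  0.46  1.   -0.5 ]
ROW turn [ 0.0006 -0.      0.0004] shift cm [ 2.84  -0.007  0.731]
```

View pics/14wrist.png

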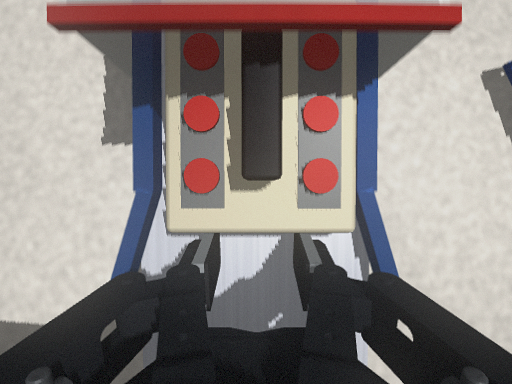

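View pics/14s.png

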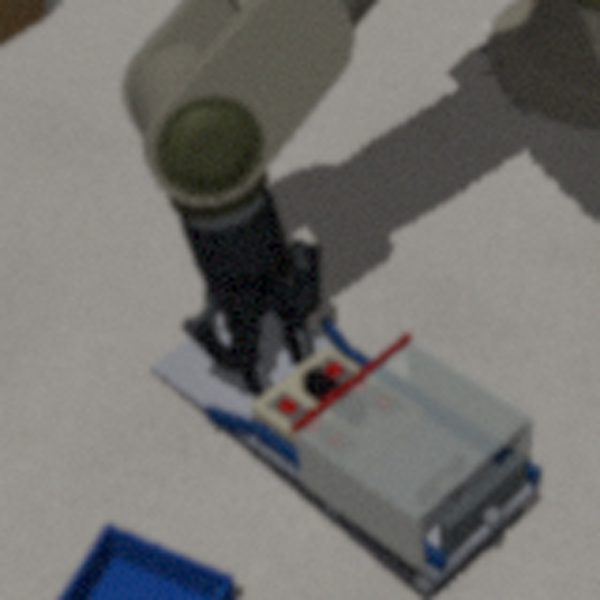

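The cassette is straight in the guides (columns 166–356 against guide edges at 160 and 357), entering under the hood. Continuing.

>>> {"fn": "move_arm", "kwargs": {"series": [[0, 0, 0, 0.5, 0, 0.13, 0.45], [0, 0, 0, 1.0, 0, 0.26, 0.45], [0, 0, 0, 1.6, 0, 0.41, 0.45], [0, 0, 0, 2.2, 0, 0.56, 0.45], [0, 0, 0, 2.6, 0, 0.67, 0.45]]}}

```text
time_s: 13.78
eef_pos: [563.1, -0.4, 5.3]
ee_rot: [-0.12, 0.769, 0.609, 0.152]
force: [-2.3, -7.7, 2.7]
grip_width: 0.449
```

```bash
python3 -c "
from h import *
god(145,0,-24)"
```

```text
t 13.78 tcp deck [ 1.3717e+02 -6.0000e-02 -2.4110e+01] Fdeck [-7.59  0.46  3.83] g 0.449
[[ 0.969  0.     0.246]
 [ 0.    -1.    -0.001]
 [ 0.246  0.001 -0.969]]
t 13.78 pos [ 5.631e+02 -4.000e-01  5.300e+00] F [-2.29 -7.73  2.73] g 0.449 q6 [-0.41  0.63  1.65  0.46  0.99 -0.46]
ROW turn [0.0007 0.001  0.0003] shift cm [ 0.761 -0.006  0.183]
```

```bash
python3 -c "
from h import *
a=cv2.imread('pics/top0.png')
b=cv2.resize(a[172:228,195:262],None,fx=10,fy=10,interpolation=cv2.INTER_CUBIC)
b=cv2.convertScaleAbs(b,alpha=2.2,beta=-140)
cv2.imwrite('pics/t0z.png',b)
T=pickle.load(open('cams.pkl','rb'))[0]
R,t=pose(DK,.14,10)
for x in (255,265,275,285,316): print(x,((proj(T,np.array([[x,25,22],[x,-25,22]])@R.T+t)-[195,172])*10).round().tolist())
"
```

```text
255 [[293.0, 346.0], [326.0, 194.0]]
265 [[262.0, 339.0], [296.0, 187.0]]
275 [[232.0, 332.0], [265.0, 180.0]]
285 [[201.0, 326.0], [235.0, 173.0]]
316 [[106.0, 305.0], [140.0, 152.0]]
```

View pics/t0z.png

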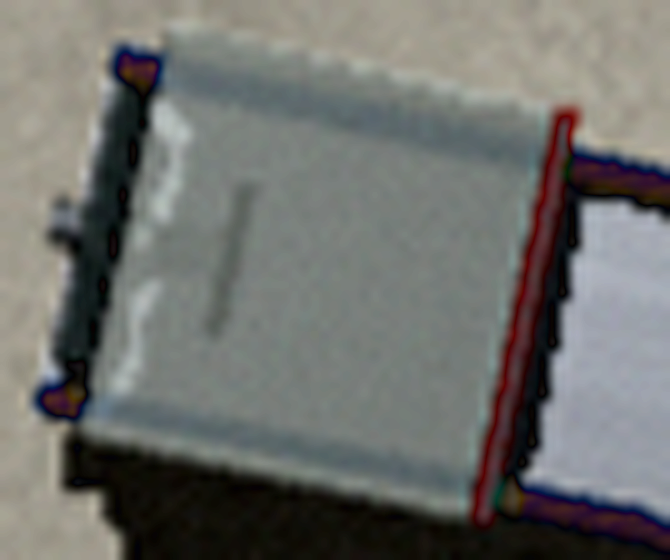

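In the top view, the pad's free face shows through the hood near deck x≈277, so I expect contact at TCP x≈165 and solid at about 169.

>>> {"fn": "move_arm", "kwargs": {"series": [[0, 0, 0, 0.3, 0, 0.08, 0.45], [0, 0, 0, 0.6, 0, 0.15, 0.45], [0, 0, 0, 0.9, 0, 0.23, 0.45], [0, 0, 0, 1.2, 0, 0.31, 0.45], [0, 0, 0, 1.4, 0, 0.36, 0.45]]}}

```text
time_s: 14.2
eef_pos: [566.4, 12.8, 7.2]
ee_rot: [-0.119, 0.769, 0.609, 0.151]
force: [-1.6, -7.1, 3.3]
grip_width: 0.451
```

```bash
python3 -c "
from h import *
god(160,0,-24)"
```

```text
t 14.2 tcp deck [150.9   -0.3  -24.11] Fdeck [-6.77 -0.06  4.25] g 0.451
[[ 0.969 -0.     0.245]
 [ 0.    -1.    -0.001]
 [ 0.245  0.001 -0.969]]
t 14.2 pos [566.4  12.8   7.2] F [-1.61 -7.11  3.27] g 0.451 q6 [-0.38  0.63  1.64  0.47  0.98 -0.43]
ROW turn [0.0013 0.0022 0.0002] shift cm [ 0.885 -0.031  0.212]
```

>>> {"fn": "move_arm", "kwargs": {"series": [[0, 0, 0, 0.15, 0, 0.04, 0.45], [0, 0, 0, 0.3, -0.01, 0.08, 0.45], [0.001, 0.002, 0, 0.45, -0.02, 0.11, 0.45], [0.001, 0.002, 0, 0.58, -0.02, 0.14, 0.45], [0.001, 0.002, 0, 0.6, -0.02, 0.15, 0.45]]}}

```text
time_s: 14.62
eef_pos: [567.6, 17.9, 7.9]
ee_rot: [-0.12, 0.769, 0.609, 0.152]
force: [-2.5, -7.7, 2.6]
grip_width: 0.449
```

```bash
python3 -c "
from h import *
from rig import capture
god(160,0,-24)
c=capture('wrist'); cv2.imwrite('pics/15wrist.png',c['frame'][:,:,::-1])
b=capture('scene')['frame']; cv2.imwrite('pics/15s.png',cv2.resize(b[90:250,170:330,::-1],None,fx=3.75,fy=3.75,interpolation=cv2.INTER_CUBIC))
dk()"
```

```text
t 14.62 tcp deck [156.26  -0.25 -24.15] Fdeck [-7.6   0.63  3.7 ] g 0.449
[[ 0.969 -0.     0.246]
 [-0.    -1.    -0.001]
 [ 0.246  0.001 -0.969]]
t 14.62 pos [567.6  17.9   7.9] F [-2.46 -7.69  2.6 ] g 0.449 q6 [-0.37  0.63  1.64  0.47  0.98 -0.43]
ROW turn [ 0.0006  0.0014 -0.0001] shift cm [ 0.366 -0.025  0.077]
t 14.72 tcp deck [156.25  -0.25 -24.11] Fdeck [-6.71 -0.05  2.97] g 0.446
[[ 0.969 -0.     0.246]
 [-0.    -1.    -0.001]
 [ 0.246  0.001 -0.969]]
```

View pics/15wrist.png

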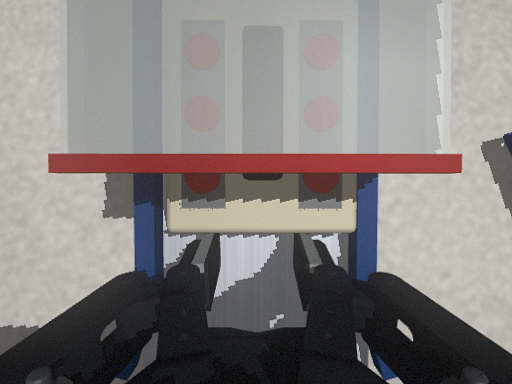

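View pics/15s.png

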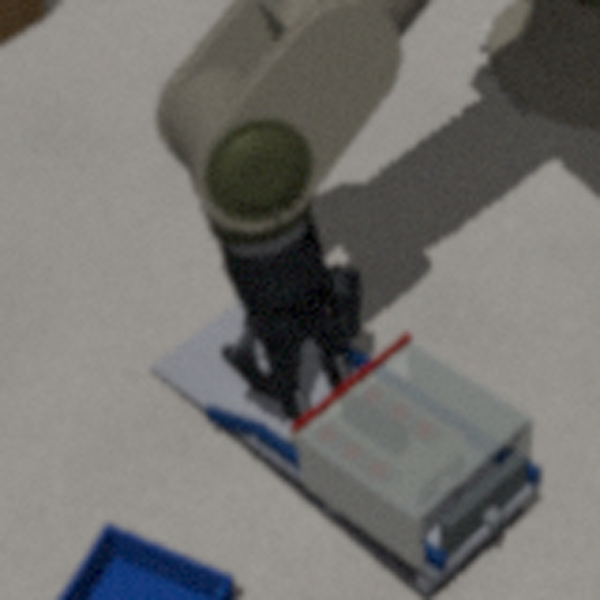

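Clear of the hood edge (row 163), and the cassette is straight. Small steps now.

>>> {"fn": "move_arm", "kwargs": {"series": [[0, 0, 0, 0.1, 0, 0.025, 0.45], [0, 0, 0, 0.2, 0, 0.05, 0.45], [0, 0, 0, 0.3, 0, 0.075, 0.45], [0, 0, 0, 0.4, 0, 0.1, 0.45]]}}

```text
time_s: 15.05
eef_pos: [568.4, 20.9, 8.3]
ee_rot: [-0.119, 0.769, 0.609, 0.151]
force: [-2.3, -7.9, 2.9]
grip_width: 0.452
```

>>> {"fn": "move_arm", "kwargs": {"series": [[0, 0, 0, 0.1, 0, 0.025, 0.45], [0, 0, 0, 0.2, 0, 0.05, 0.45], [0, 0, 0, 0.25, 0, 0.065, 0.45], [0, 0, 0, 0.25, 0, 0.065, 0.45]]}}

```text
time_s: 15.38
eef_pos: [568.9, 22.5, 8.6]
ee_rot: [-0.119, 0.77, 0.609, 0.151]
force: [-1.7, -7.5, 3.0]
grip_width: 0.449
```

>>> {"fn": "move_arm", "kwargs": {"series": [[0, 0, 0, 0.1, 0, 0.025, 0.45], [0, 0, 0, 0.2, 0, 0.05, 0.45], [0, 0, 0, 0.2, 0, 0.05, 0.45]]}}

```text
time_s: 15.63
eef_pos: [569.3, 23.7, 8.8]
ee_rot: [-0.118, 0.77, 0.609, 0.15]
force: [-1.5, -7.2, 3.1]
grip_width: 0.45
```

```bash
python3 -c "
from h import *
god(170,0,-24)"
```

```text
t 15.63 tcp deck [162.33  -0.63 -24.13] Fdeck [-6.86 -0.15  4.12] g 0.45
[[ 0.97  -0.001  0.243]
 [-0.001 -1.    -0.002]
 [ 0.243  0.001 -0.97 ]]
t 15.63 pos [569.3  23.7   8.8] F [-1.54 -7.2   3.13] g 0.45 q6 [-0.36  0.63  1.64  0.47  0.98 -0.41]
ROW turn [ 0.0015  0.005  -0.0009] shift cm [ 0.747 -0.064  0.173]
```

>>> {"fn": "move_arm", "kwargs": {"series": [[0, 0.002, 0, 0.1, -0.02, 0.025, 0.45], [0, 0.003, 0, 0.2, -0.03, 0.05, 0.45], [0, 0.003, 0, 0.25, -0.04, 0.06, 0.45]]}}

```text
time_s: 15.88
eef_pos: [569.5, 25.3, 9.0]
ee_rot: [-0.119, 0.77, 0.609, 0.151]
force: [-1.8, -8.1, 2.3]
grip_width: 0.453
```

>>> {"fn": "move_arm", "kwargs": {"series": [[0, 0, 0, 0.1, 0, 0.025, 0.45], [0, 0, 0, 0.2, 0, 0.05, 0.45], [0, 0, 0, 0.25, 0, 0.06, 0.45]]}}

```text
time_s: 16.13
eef_pos: [570.0, 26.8, 9.2]
ee_rot: [-0.118, 0.77, 0.609, 0.151]
force: [-2.3, -8.4, 2.7]
grip_width: 0.449
```

```bash
python3 -c "
from h import *
god(170,0,-24)"
```

```text
t 16.13 tcp deck [165.52  -0.61 -24.11] Fdeck [-8.24  0.32  3.88] g 0.449
[[ 0.97  -0.002  0.243]
 [-0.002 -1.    -0.002]
 [ 0.243  0.002 -0.97 ]]
t 16.13 pos [570.   26.8   9.2] F [-2.3  -8.39  2.7 ] g 0.449 q6 [-0.35  0.63  1.64  0.47  0.98 -0.4 ]
ROW turn [ 0.0024  0.0045 -0.0015] shift cm [ 0.437 -0.062  0.098]
```

Possibly on the spring now (8.2 N). Steps stay at or below 1.5 mm.

>>> {"fn": "move_arm", "kwargs": {"series": [[0, 0, 0, 0.1, -0.02, 0.025, 0.45], [0, 0.002, 0, 0.15, -0.02, 0.035, 0.45], [0, 0.002, 0, 0.2, -0.02, 0.045, 0.45]]}}

```text
time_s: 16.38
eef_pos: [570.2, 27.7, 9.4]
ee_rot: [-0.118, 0.77, 0.608, 0.151]
force: [-1.1, -7.4, 2.7]
grip_width: 0.449
```

>>> {"fn": "move_arm", "kwargs": {"series": [[0, 0, 0, 0.1, 0, 0.025, 0.45], [0, 0, 0, 0.15, 0, 0.035, 0.45], [0, 0, 0, 0.2, 0, 0.045, 0.45]]}}

```text
time_s: 16.63
eef_pos: [570.5, 28.6, 9.5]
ee_rot: [-0.118, 0.77, 0.608, 0.151]
force: [-1.9, -9.3, 2.6]
grip_width: 0.454
```

>>> {"fn": "move_arm", "kwargs": {"series": [[0, 0, 0, 0.1, 0, 0.025, 0.45], [0, 0, 0, 0.15, 0, 0.035, 0.45], [0, 0, 0, 0.2, 0, 0.045, 0.45]]}}

```text
time_s: 16.88
eef_pos: [570.8, 29.5, 9.6]
ee_rot: [-0.117, 0.77, 0.608, 0.15]
force: [-2.6, -9.3, 3.0]
grip_width: 0.451
```

>>> {"fn": "move_arm", "kwargs": {"series": [[0, 0.002, 0, 0.1, -0.01, 0.025, 0.45], [0, 0.003, 0, 0.15, -0.02, 0.035, 0.45], [0, 0.003, 0, 0.2, -0.02, 0.045, 0.45]]}}

```text
time_s: 17.13
eef_pos: [570.9, 29.8, 9.6]
ee_rot: [-0.117, 0.77, 0.608, 0.15]
force: [-3.6, -14.1, 2.8]
grip_width: 0.453
```

>>> {"fn": "move_arm", "kwargs": {"series": [[0, 0, 0, 0.1, 0, 0.025, 0.45], [0, 0, 0, 0.15, 0, 0.035, 0.45], [0, 0, 0, 0.2, 0, 0.045, 0.45]]}}

```text
time_s: 17.38
eef_pos: [571.0, 29.8, 9.7]
ee_rot: [-0.116, 0.771, 0.609, 0.149]
force: [-6.0, -15.8, 3.8]
grip_width: 0.453
```

```bash
python3 -c "
from h import *
god(170,0,-24)"
```

```text
t 17.38 tcp deck [168.76  -0.87 -24.11] Fdeck [-16.05   2.22   6.05] g 0.453
[[ 0.971 -0.003  0.238]
 [-0.002 -1.    -0.004]
 [ 0.238  0.003 -0.971]]
t 17.38 pos [571.   29.8   9.7] F [ -5.99 -15.78   3.75] g 0.453 q6 [-0.34  0.63  1.64  0.46  0.97 -0.39]
ROW turn [ 0.0036  0.0095 -0.0021] shift cm [ 0.123 -0.087  0.018]
```

Solid stop found: TCP has stalled at x≈168.8 and the push is 16 N against about 7.5 N of sliding. I'll press a touch more and hold briefly.

>>> {"fn": "move_arm", "kwargs": {"series": [[0, 0, 0, 0.15, 0, 0.035, 0.45], [0, 0, 0, 0.2, 0, 0.05, 0.45], [0, 0, 0, 0.2, 0, 0.05, 0.45], [0, 0, 0, 0.2, 0, 0.05, 0.45], [0, 0, 0, 0.2, 0, 0.05, 0.45]]}}

```text
time_s: 17.8
eef_pos: [571.0, 29.8, 9.6]
ee_rot: [-0.115, 0.771, 0.609, 0.148]
force: [-6.4, -14.7, 4.4]
grip_width: 0.448
```

Held at 16 N with no further motion. I'll back away straight down the slope.

>>> {"fn": "move_arm", "kwargs": {"series": [[0, 0, 0, -0.1, 0, -0.025, 0.45], [0, 0, 0, -0.3, 0, -0.075, 0.45], [0, 0, 0, -0.8, 0, -0.2, 0.45], [0, 0, 0, -1.6, 0, -0.4, 0.45], [0, 0, 0, -2.5, 0, -0.65, 0.45]]}}

```text
time_s: 18.22
eef_pos: [564.7, 4.6, 6.2]
ee_rot: [-0.116, 0.771, 0.609, 0.148]
force: [0.8, 0.0, 0.0]
grip_width: 0.45
```

>>> {"fn": "move_arm", "kwargs": {"series": [[0, 0, 0, -1, 0, -0.4, 0.45], [0, 0, 0, -2.5, 0, -1.5, 0.45], [0, 0, 0, -4, 0, -3.5, 0.45], [0, 0, 0, -5, 0, -5.5, 0.45], [0, 0, 0, -5, 0, -7, 0.45]]}}

```text
time_s: 18.63
eef_pos: [547.3, -68.7, 53.3]
ee_rot: [-0.115, 0.771, 0.608, 0.148]
force: [1.1, -0.3, -0.2]
grip_width: 0.45
```

>>> {"fn": "move_arm", "kwargs": {"series": [[0, 0, 0, 0, 0, 0, 0.45], [0, 0, 0, 0, 0, 0, 0.45]]}}

```text
time_s: 18.8
eef_pos: [547.3, -69.9, 53.4]
ee_rot: [-0.115, 0.772, 0.608, 0.148]
force: [-0.3, 0.8, -0.7]
grip_width: 0.453
```

```bash
python3 -c "
from h import *
from rig import capture
dk()
c=capture('wrist'); cv2.imwrite('pics/20wrist.png',c['frame'][:,:,::-1]);c.pop('frame');pickle.dump(c,open('20w.pkl','wb'))
a=capture('top')['frame'][:,:,::-1]
cv2.imwrite('pics/20t.png',a)
cv2.imwrite('pics/20tz.png',cv2.convertScaleAbs(cv2.resize(a[172:228,195:275],None,fx=9,fy=9,interpolation=cv2.INTER_CUBIC),alpha=2.2,beta=-140))
b=capture('scene')['frame'][:,:,::-1]; cv2.imwrite('pics/20s.png',b);cv2.imwrite('pics/20sz.png',cv2.resize(b[90:250,170:330],None,fx=3.75,fy=3.75,interpolation=cv2.INTER_CUBIC))
"
```

```text
t 18.8 tcp deck [73.36 -0.6  33.5 ] Fdeck [ 0.61  0.44 -0.82] g 0.453
[[ 0.972 -0.006  0.235]
 [-0.005 -1.    -0.005]
 [ 0.235  0.004 -0.972]]
```

View pics/20wrist.png

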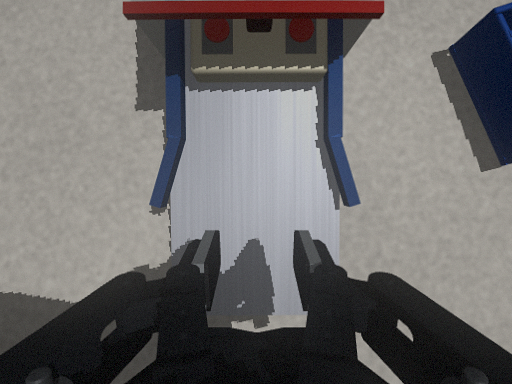

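View pics/20tz.png

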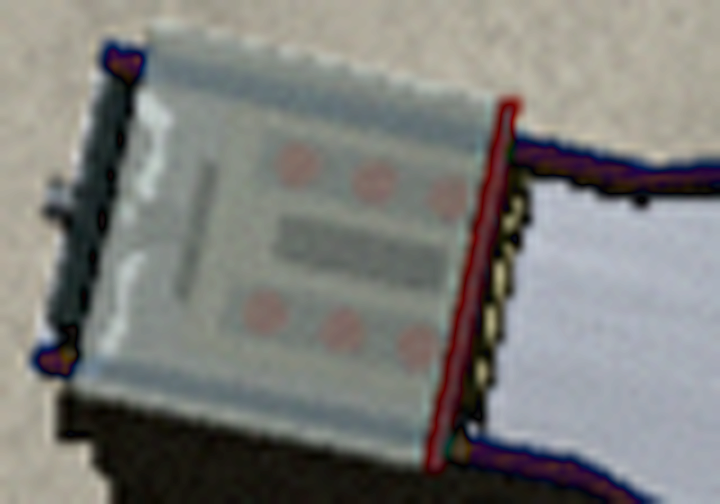

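View pics/20sz.png

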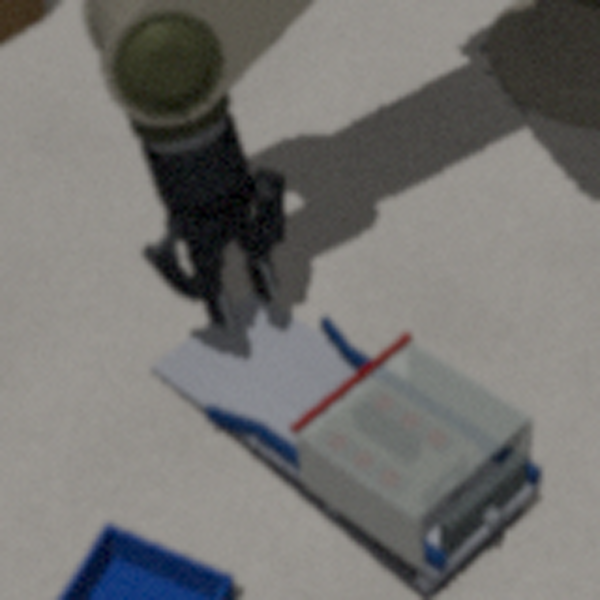

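The fingers are clear. The cassette is straight under the hood: its rear edge is level at row 73, parallel to the red strip, at columns 193–328 between the guides at 184 and 329. In the top view the pad's line has shifted about 1.7 px (roughly 5 mm) uphill, so it is still pressed in. I'll hand in.

```bash
python3 -c "
from h import *
a=cv2.imread('pics/top0.png').astype(int);b=cv2.imread('pics/20t.png').astype(int)
for n,(x,y) in dict(bottle=(345,158),jar=(142,239),box=(261,140)).items(): print(n,np.abs(a-b)[y-20:y+20,x-20:x+20].mean().round(2))
from rig import job
print(job.finish_job())"
```

```text
bottle 4.56
jar 4.85
box 3.86
the job is handed in; nothing more can be done
None
```

The cassette is on the ramp, pressed home against the top stop, and the job is handed in at about 19 s. The hand-in reports no verdict, so what follows rests on my own checks.

**What I did**
- The first grasp closed on nothing. The real fingertips sit about 28 mm behind the reported TCP when shut, so they closed above the fin. I corrected for that and the second grasp held.
- I set the cassette flat on the low end of the ramp, centre about 58 mm up the deck, and let go.
- I pushed it up with half-open fingers leaning back from the hood. The fingertips rubbed the deck at first, so I raised them.
- I went forward in steps of 2 mm or less near the stop until the motion ended at a steady push of about 16 N. Sliding alone took about 7.5 N, so the stop itself saw roughly 8 N for about half a second. Then I backed off straight down the slope.

**Last checks**
- **Fingers:** they were clear of the cassette, and the force read zero within its noise (about 1 N).
- **Cassette:** it looks straight between the guides, about 2–3 mm off centre against the 8 mm limit.
- **Pad:** in the top view it is still about 4–5 mm uphill of where it started, so it looks pressed in. I could not measure the remaining contact force on it.
- **Bottle, jar and box:** the arm never went near them. The before-and-after top pictures differ only slightly at their places (mean 4–5 grey levels), and I did not measure their positions.

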